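Cap the sample pots under purge gas with the hand press

ROBOT

A 7-joint arm with a two-finger parallel gripper is mounted at the origin on the work surface. World frame = base frame: x ahead of the robot, y to its left, z up, the work surface at z = 0. Lengths are in mm, angles in rad, forces in N, time in s.
With the tool pointing down it reaches from about 400 to 925 mm from the base axis. Payload 4.1 kg.
Tool frame: the origin (TCP) lies where the fingers leave the gripper's body, on its centre line; the fingertips stand 73 mm ahead of it and the grasp point (between the pads) lies 54 mm ahead of it; z points along the fingers, y is the line along which they close (so a half turn about z gives the same grasp; the last joint's range is limited). The gripper opens to 85 mm and grips with 20 to 120 N. Pads are 22 mm wide; open, the fingers measure 114 mm over their backs; the gripper's body (76 mm by 85 mm) begins 54 mm behind the grasp point. The pads swing forward as they close: fully open they stand 13 mm farther back than shut.
Start: joints at [-0.099, 0.398, 0.045, 1.537, -0.019, 1.207, -0.051], TCP at [650.025, 0.031, 303.947] pointing down, gripper open.
Joint ranges: [-2.82, 2.82], [-0.49, 2.23], [-1.37, 1.46], [0, 2.46], [-1.36, 4.5], [0.23, 2], [-2.94, 2.94]. Speed limits (rad/s): [2.57, 2.57, 3.14, 3.14, 3.14, 3.14, 3.14].

INTERFACE

Orientations are given as a unit quaternion [w, x, y, z].
In Python, from cell import * gives the robot as it stands. The module is installed in compiled form; this text tells all that it offers.
- The arm moves only by the tool move_arm, never from a script. Its argument "deltas" is a list of rows, each a list of 7 numbers: the gripper command: -1 is fully open, 1 is shut, values between are in proportion, then the shift along the tool's x, y, z in cm, then the turn, a rotation vector about the tool's x, y, z in rad. A call has exactly 5 rows; each row shifts and turns the commanded pose from where the row before left it, along the tool's axes as they then stand; what a row does not reach is not made up. A row lasts 1/12 s, in which the tool goes at most 41.7 mm and 7.16 degrees, less where a joint would pass 70% of its speed; a pose out of reach is approached as far as the arm can. A call with a gripper value outside its range is refused whole. The fingers move at their own pace and stop on an object; "squeeze" is the grip in N (left out, the last holds). Time passes only in rows, so rows that do not move let the fingers close, or fill a call up. It gives the time, the measured TCP pose, the force, the opening and the grip force at its end, in the units of the state.
- sense(): the state, without advancing time (a new reading comes with each control period).
- read_camera(name): name is "scene" or "side" or "wrist"; returns a dict with "image" (400x640x3 uint8, red, green, blue), "camera_matrix" (3x3 intrinsics, pixels), "R" (3x3) and "t" (3): a world point X has camera coordinates R X + t. Camera axes: x right, y down, z forward; pixel columns grow to the right and rows downward; lengths in mm; the calibration is good to about 2 mm. A picture is of the moment at which its call begins. There is no depth.
- sign_off(): hands the job in; it is judged then, once.
Trained networks look in the newest picture that a camera, given by its name, has taken for a name from the list of things; names that differ only in an ending like _2 or _b are one class to them, and where a whole thing is asked for, a point or a joint stands for the part that bears it (a point fixed in the world has none). Each returns a list of dicts, best first, with "p" (0 to 1); they miss things now and then, are a little off and sometimes report something else, mostly with a low value. They report only what shows in the picture. A call takes as long as a camera call.
- masks_of(query, camera): "mask" (400x640 bool, what is visible of it).
- place_of(query, camera): "point" ([x, y, z] in mm, in world coordinates, good to about 4 mm: a listed point, or the origin of a listed thing).
The state is a dict: "t": time; "joint_positions": joint angles; "joint_vel": joint speeds; "tau": joint torques, N m; "eef_pos": TCP position; "tcp_rot": TCP orientation; "force": force on the tool from outside, world axes, zero at the start; "moment": the same for the moment, N m; "grip_width": opening from 0.0 (shut) to 1.0 (fully open); "grip_force": force on a finger pad.
Only numpy, scipy, OpenCV 4.12 (cv2) and the standard library are available. Lean on these libraries where they do the work, as an engineer would, in place of code of your own. Each camera call takes 0.05 s, during which the arm holds its last target. There are 200 camera calls.

TASK

Open the purge valve (the valve with the bar handle) fully, stand every amber sample pot upright on the bed of the press, pull the press arm right down to its stop so that every cap is pushed home, and ease the arm slowly back up to its home position without ever letting it fly. Then stand all the capped pots upright on the rubber mat and close the purge valve again. Do not turn the two round valve knobs or disturb anything else on the bench.

Things in the scene. Friction and masses are not known exactly. Their poses are not given: they have to be found in the camera images.
- press_hinge (a point): centre of the hinge axis (along y) of the hand press's arm, 70 mm above the bench. Axes: x from press front to back (away from the robot), y left, z up. Fixed white base 270 x 220 x 16 mm, its middle 100 mm in front of this point; two grey cheeks 80 mm high, 24 x 16 mm, at y = +-40 mm. The arm (34 mm wide, 14 mm thick) leans 0.25 rad back from upright at rest.
- bar_left (a point): point on the press arm's black round cross bar (15 mm diameter, 160 mm long, along y, axis 200 mm from the hinge axis), 50 mm left (+y) of the arm's middle; free to grip here, as is the right half. Moves with the arm. A pressing plate (190 mm in y, 52 mm along the arm, centred 110 mm from the hinge) on the arm's front face comes down level over the bed.
- press_arm (a joint): press arm angle: 0 = home, leaning 0.25 rad back from upright; grows as the bar is pulled forward (-x of the hinge frame) and down to the stop at 1.821, arm level, bar axis 70 mm above the bench. A damped spring drives it home: about 2 N at the bar at first, 7 to 9 N near the bottom, up to 7 N more while caps go in (last 5 degrees). Let go when low, it flies up.
- bed (a point): centre of the press bed, a bright steel area 64 mm (x) by 190 mm (y) flush in the base's flat top, 16 mm above the bench; axes as press_hinge, which is 110 mm behind it. Pots must stand wholly on it; four fit in one row along y, 45 mm apart. Open from above while the arm is home.
- mat_top (a point): centre of the top of the dark rubber mat for finished samples, stuck to the bench: flat, 84 mm (x) by 216 mm (y), 4 mm thick, this point 4 mm above the bench; y along the long side. Pots must stand wholly on it; room for four in a row along y.
- valve_bar_grip (a point): centre of the black bar handle of the purge valve, 53 mm above the bench: bar 44 mm long (along this point's y, turns with it), 12 mm thick, 22 mm high. Three valve handles stand in a row 60 mm apart on an aluminium block 70 x 200 x 20 mm; any of the three places may hold the bar one. Closed, the bar lies along the row; open, across it.
- valve_bar (a joint): angle of the bar handle: 0 = closed (stop, bar along the row), 1.571 = fully open (stop); grows counter-clockwise seen from above; light friction, stays where it is left
- valve_round1_edge (a point): point on the rim of one of two round black valve knobs (30 mm diameter, 20 mm high, 42 to 62 mm above the bench, easily turned), 15 mm along its own x from its axis; not to be turned
- valve_round2_edge (a point): the same on the other round knob
- pot1_mid (a point): sample pot 1 (may be absent; all alike): amber round pot, 38 mm diameter, 36 mm tall, about 70 g; this point is half-way up (18 mm above its foot), z along its axis. On top a white cap, 25 mm diameter, 8 mm proud when loose, about 2 mm when pressed home
- cap1 (a joint): how far the cap of pot 1 has been pressed in, m: 0 = loose, 0.006 = fully home; stiff (2.5 N), stays where it is
- pot2_mid (a point): sample pot 2 (may be absent; all alike): amber round pot, 38 mm diameter, 36 mm tall, about 70 g; this point is half-way up (18 mm above its foot), z along its axis. On top a white cap, 25 mm diameter, 8 mm proud when loose, about 2 mm when pressed home
- cap2 (a joint): how far the cap of pot 2 has been pressed in, m: 0 = loose, 0.006 = fully home; stiff (2.5 N), stays where it is
- pot3_mid (a point): sample pot 3 (may be absent; all alike): amber round pot, 38 mm diameter, 36 mm tall, about 70 g; this point is half-way up (18 mm above its foot), z along its axis. On top a white cap, 25 mm diameter, 8 mm proud when loose, about 2 mm when pressed home
- cap3 (a joint): how far the cap of pot 3 has been pressed in, m: 0 = loose, 0.006 = fully home; stiff (2.5 N), stays where it is
- pot4_mid (a point): sample pot 4 (may be absent; all alike): amber round pot, 38 mm diameter, 36 mm tall, about 70 g; this point is half-way up (18 mm above its foot), z along its axis. On top a white cap, 25 mm diameter, 8 mm proud when loose, about 2 mm when pressed home
- cap4 (a joint): how far the cap of pot 4 has been pressed in, m: 0 = loose, 0.006 = fully home; stiff (2.5 N), stays where it is
- beaker: bystander, to be left alone: clear beaker, 60 mm across, 70 mm tall; origin at its underside
- washbottle: bystander, to be left alone: white bottle with grey cap, 66 mm across, 170 mm tall; origin at its underside
- tipbox: bystander, to be left alone: clear plastic box 85 x 120 x 55 mm; origin at its underside
- dish: bystander, to be left alone: low glass dish, 60 mm across, 14 mm high; origin at its underside
- spatula: bystander, to be left alone: steel spatula 160 mm long; origin at its underside
- weight: bystander, to be left alone: brass weight, 28 mm across, 36 mm tall; origin at its underside
- timer: bystander, to be left alone: grey timer 60 x 65 x 18 mm; origin at its underside

How it is judged (in metres and radians):
On the way, in this order (a step that is already met when the one before it is completed fails the run):
1. the purge valve is opened fully while the arm is still at home and every cap still loose (value of joint valve_bar above 1.35 rad and value of joint press_arm below 0.15 rad and value of joint each of cap1, cap2, cap3, cap4 below 0.002 m), for 0.2 s.
2. every pot stands on the bed with the arm at home, caps loose (value of joint press_arm below 0.15 rad and value of joint each of cap1, cap2, cap3, cap4 below 0.002 m and x of pot1_mid in the frame of bed between -0.018 and 0.018 m and y of pot1_mid in the frame of bed between -0.082 and 0.082 m and z of pot1_mid in the frame of bed between 0.012 and 0.024 m and angle between each of pot1_mid, pot2_mid, pot3_mid, pot4_mid's own z axis and vertical below 0.15 rad and x of pot2_mid in the frame of bed between -0.018 and 0.018 m and y of pot2_mid in the frame of bed between -0.082 and 0.082 m and z of pot2_mid in the frame of bed between 0.012 and 0.024 m and x of pot3_mid in the frame of bed between -0.018 and 0.018 m and y of pot3_mid in the frame of bed between -0.082 and 0.082 m and z of pot3_mid in the frame of bed between 0.012 and 0.024 m and x of pot4_mid in the frame of bed between -0.018 and 0.018 m and y of pot4_mid in the frame of bed between -0.082 and 0.082 m and z of pot4_mid in the frame of bed between 0.012 and 0.024 m), for 0.1 s.
3. the arm is pulled down to its stop, every cap has been pushed home, the valve is still open (value of joint press_arm above 1.77 rad and value of joint valve_bar above 1.35 rad and value of joint each of cap1, cap2, cap3, cap4 above 0.0032 m), for 0.1 s.
4. the arm is back home (value of joint press_arm below 0.1 rad), for 0.2 s.
At the end, for the whole second after the job is handed in: every pot stands upright (within 0.15 rad) on the mat, its centre within the mat by 12 mm, with its cap pressed in by more than 3.2 mm, the purge valve is closed (under 0.2 rad) and the press arm is home (under 0.1 rad) (value of joint press_arm below 0.1 rad and value of joint valve_bar below 0.2 rad and x of pot1_mid in the frame of mat_top between -0.03 and 0.03 m and y of pot1_mid in the frame of mat_top between -0.096 and 0.096 m and z of pot1_mid in the frame of mat_top between 0.012 and 0.024 m and angle between each of pot1_mid, pot2_mid, pot3_mid, pot4_mid's own z axis and vertical below 0.15 rad and value of joint each of cap1, cap2, cap3, cap4 above 0.0032 m and linear speed of each of pot1, pot2, pot3, pot4 below 0.02 m/s and x of pot2_mid in the frame of mat_top between -0.03 and 0.03 m and y of pot2_mid in the frame of mat_top between -0.096 and 0.096 m and z of pot2_mid in the frame of mat_top between 0.012 and 0.024 m and x of pot3_mid in the frame of mat_top between -0.03 and 0.03 m and y of pot3_mid in the frame of mat_top between -0.096 and 0.096 m and z of pot3_mid in the frame of mat_top between 0.012 and 0.024 m and x of pot4_mid in the frame of mat_top between -0.03 and 0.03 m and y of pot4_mid in the frame of mat_top between -0.096 and 0.096 m and z of pot4_mid in the frame of mat_top between 0.012 and 0.024 m); the robot touches nothing.
It fails at once if the press arm flies back (faster than 1.5 rad/s towards home) (velocity of joint press_arm below -1.5 rad/s).
It fails at once if a round valve knob is turned (its rim moves more than 4 mm) (distance of any of valve_round1_edge, valve_round2_edge from where it was at the start of the episode above 0.004 m).
It fails at once if a bystander is moved more than 40 mm (distance of any of beaker, washbottle, tipbox, dish, spatula, weight, timer from where it was at the start of the episode above 0.04 m).
Of pot1, pot2, pot3, pot4 only 2 to 4 are there at a start; the rules pass over those that are not, and their reading is None.
At some moment in a run one of pot1, pot2, pot3, pot4 may be knocked a few centimetres aside while the robot is not near it.
It also fails if it takes over 210 s, if anything falls off the work surface, if the arm or the gripper's body presses on something with over 40 N, if the wrist force passes 120 N, or if a joint passes its speed limit or range.

## Working session

There is one attempt and no reset: what is moved stays moved. The work goes in short steps, Python scripts to look and compute and a tool call to move; the robot and the scene stay as the last step left them, time stands still between calls to the robot, and variables do not carry over. Pictures are saved under pics/ and viewed, at most 19 in all, crops included, and the job is handed in when it is done.

Besides the shell and the picture viewer there is one more tool, called after "Call:" in YAML: its name, and indented under it one key for each argument. move_arm: Moves the arm, as the interface text tells. Its arguments: {"type":"object","properties":{"deltas":{"type":"array"},"squeeze":{"type":"number"}},"required":["deltas"]}

```bash
mkdir -p pics; cat > h.py <<'E'
from cell import *
import numpy as np, cv2
def snap(n,f,crop=None,s=1):
    r=read_camera(n); im=r["image"][:,:,::-1]
    if crop: im=im[crop[1]:crop[3],crop[0]:crop[2]]
    cv2.imwrite("pics/"+f,cv2.resize(np.ascontiguousarray(im),None,fx=s,fy=s)); return r
def pl(q,c,k=4,m=0.2):
    for d in place_of(q,c)[:k]:
        if d["p"]>m: print(q,c,np.round(d["point"]),round(d["p"],2))
E
python3 - <<'E'
from h import *
print(sense())
for c in ("scene","side"):
    r=snap(c,c+"0.png"); print(c,np.round(-r["R"].T@r["t"]))
    for q in "press_hinge bar_left bed mat_top valve_bar_grip valve_round1_edge pot1_mid beaker washbottle tipbox dish spatula weight timer".split(): pl(q,c,6)
E
```

```text
{'t': 0.0, 'joint_positions': array([-0.09899853,  0.39917173,  0.04499215,  1.53791166, -0.01872211,
        1.20688009, -0.05069243]), 'joint_vel': array([-0.00167582, -0.00063807, -0.00019783,  0.00151391, -0.00044218,
        0.00137635,  0.00138176]), 'tau': array([-9.65094187e-04, -4.75129580e+01,  1.36406265e+00, -2.54227209e+01,
        1.14684159e-02,  9.53188282e-03,  3.56541250e-05]), 'eef_pos': array([6.49496564e+02, 5.91247580e-02, 3.02861478e+02]), 'tcp_rot': array([-6.54027881e-04,  7.07054050e-01,  7.07158836e-01, -7.22994202e-04]), 'force': array([-0.33910703, -0.71733033, -0.19811991]), 'moment': array([ 0.00831828, -0.01067447,  0.0014513 ]), 'grip_force': 0.0, 'grip_width': 0.9991837366568789}
scene [1537.  -35.  829.]
press_hinge scene [659. -65.  73.] 0.63
bar_left scene [718. -21. 267.] 0.82
bed scene [550. -63.  18.] 0.95
mat_top scene [426. 254.   5.] 0.66
valve_bar_grip scene [581. 304.  52.] 0.51
valve_round1_edge scene [572. 234.  49.] 0.62
pot1_mid scene [ 566. -410.   17.] 0.55
pot1_mid scene [ 565. -252.   18.] 0.32
beaker scene [ 705. -212.   -3.] 0.9

[... 388 characters left out ...]
.   0.] 0.55
timer scene [365. 454.  -1.] 0.67
side [ 109. -624.  979.]
press_hinge side [664. -69.  74.] 0.74
bar_left side [718. -25. 261.] 0.86
bed side [550. -62.  10.] 0.84
mat_top side [423. 258.   5.] 0.88
valve_bar_grip side [553. -63.  12.] 0.35
valve_round1_edge side [572. 232.  52.] 0.52
pot1_mid side [ 568. -414.   20.] 0.53
beaker side [ 461. -407.   22.] 0.7
beaker side [ 704. -212.   -2.] 0.62
washbottle side [ 482. -547.    1.] 0.82
tipbox side [557. 508.   1.] 0.66
dish side [ 362. -164.   -1.] 0.89
spatula side [ 686. -443.   -1.] 0.65
spatula side [ 366. -160.   -1.] 0.51
weight side [722. 136.  -4.] 0.6
weight side [ 704. -212.   -1.] 0.27
timer side [366. 452.  -1.] 0.74
```

View pics/scene0.png

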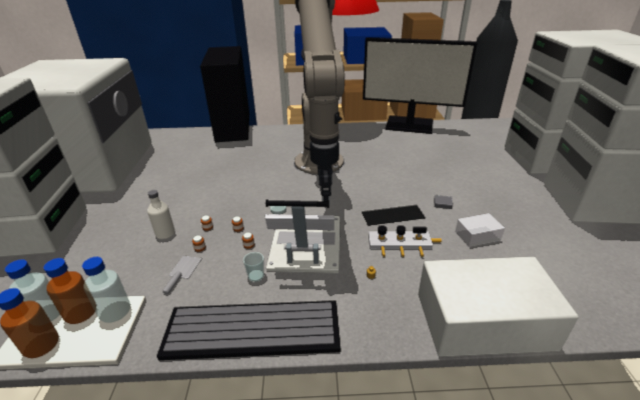

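View pics/side0.png

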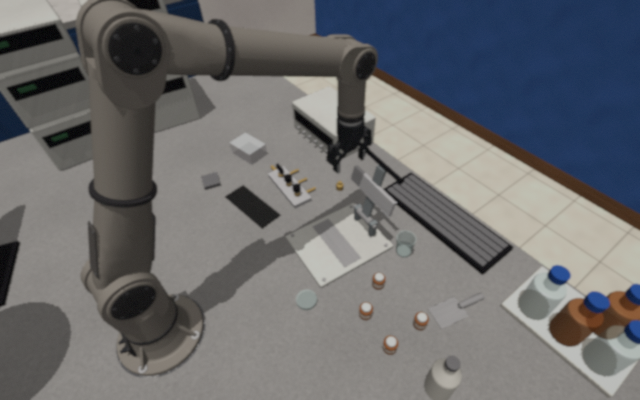

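```bash
cat >> h.py <<'E'
def ray(r,px,z):
    K,R,t=r["camera_matrix"],r["R"],r["t"]
    d=R.T@np.linalg.solve(K,[px[0],px[1],1.]); c=-R.T@t
    return (c+d*(z-c[2])/d[2])[:2]
def pix(r,X):
    p=r["camera_matrix"]@(r["R"]@np.array(X,float)+r["t"]); return p[:2]/p[2]
def amber(r,box=None,amin=8):
    hsv=cv2.cvtColor(r["image"],cv2.COLOR_RGB2HSV)
    m=cv2.inRange(hsv,(3,110,60),(16,255,255))
    n,l,s,c=cv2.connectedComponentsWithStats(m)
    o=[(c[i],s[i]) for i in range(1,n) if s[i][4]>=amin]
    if box: o=[q for q in o if box[0]<q[0][0]<box[2] and box[1]<q[0][1]<box[3]]
    return o
E
python3 - <<'E'
from h import *
R={}
for c,b in (("scene",(180,190,270,260)),("side",(340,260,450,370))):
    r=read_camera(c);R[c]=r
    for o,s in amber(r,b): print(c,np.round(o),s[:5],np.round(ray(r,o,18)))
    for m in masks_of("pot1_mid",c): 
        y,x=np.nonzero(m["mask"]); print("mask",round(m["p"],2),x.mean().round(1),y.mean().round(1),len(x),np.round(ray(r,(x.mean(),y.mean()),22)))
a=R["scene"]["image"];b=R["side"]["image"]
def cr(i,x,y,w=100,h=75): return cv2.resize(i[y:y+h,x:x+w],(400,300),interpolation=cv2.INTER_CUBIC)
im=np.vstack([np.hstack([cr(a,360,200),cr(b,240,145)]),np.hstack([cr(a,255,193),cr(b,285,185,120,90)])])
cv2.imwrite("pics/c1.png",im[:,:,::-1])
E
```

```text
scene [206. 222.] [201 218  11   7  43] [ 447. -411.]
scene [237. 223.] [232 219  10   7  42] [ 460. -302.]
scene [208. 228.] [203 226  10   5  25] [ 486. -398.]
scene [238. 230.] [234 227   9   5  24] [ 499. -292.]
scene [247. 239.] [242 235  11   8  47] [ 554. -254.]
scene [198. 242.] [192 238  12   8  51] [ 559. -414.]
scene [248. 247.] [244 245  10   4  23] [ 590. -246.]
scene [199. 249.] [195 247  10   5  25] [ 595. -401.]
mask 0.58 198.8 243.0 189 [ 567. -409.]
side [378. 282.] [373 279  12   6  32] [ 559. -253.]
side [365. 312.] [360 309  12   6  29] [ 467. -301.]
side [420. 323.] [415 317  12   9  37] [ 563. -413.]
side [389. 347.] [384 342  13   9  35] [ 453. -411.]
mask 0.66 420.5 320.5 230 [ 567. -410.]
```

View pics/c1.png

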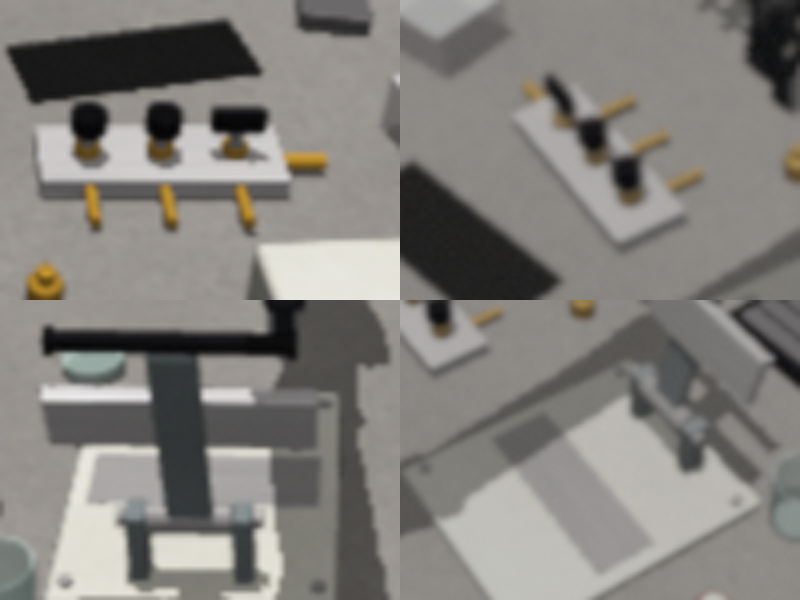

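```bash
python3 - <<'E'
from h import *
S=read_camera("scene");D=read_camera("side")
def f(n,r,pts,ox,oy,cx,cy,s,z):
    P=np.array([ray(r,(ox+(x-cx)/s,oy+(y-cy)/s),z) for x,y in pts]); c=P.mean(0)
    e=[np.degrees(np.arctan2(*(P[(i+1)%4]-P[i])[::-1])).round(1) for i in range(4)]
    print(n,P.round().tolist(),c.round(),e)
f("bedside",D,[(490,440),(545,412),(655,543),(602,575)],285,185,400,300,100/30,16)
f("basescene bed",S,[(88,456),(320,458),(318,508),(85,503)],255,193,0,300,4,16)
f("mat",S,[(8,48),(228,20),(262,73),(32,102)],360,200,0,0,4,4)
f("blockS",S,[(37,125),(278,125),(290,183),(42,185)],360,200,0,0,4,20)
f("blockD",D,[(512,115),(570,85),(685,213),(622,247)],240,145,400,0,4,20)
print([ray(S,(360+x/4,200+y/4),53).round() for x,y in [(88,122),(163,122),(240,120),(215,120),(266,120)]])
E
```

```text
bedside [[529.0, 34.0], [594.0, 29.0], [577.0, -159.0], [517.0, -155.0]] [554. -63.] [np.float64(-4.4), np.float64(-95.1), np.float64(176.8), np.float64(86.3)]
basescene bed [[518.0, -159.0], [533.0, 36.0], [596.0, 30.0], [579.0, -158.0]] [556. -63.] [np.float64(85.8), np.float64(-5.4), np.float64(-95.2), np.float64(-179.0)]
mat [[405.0, 144.0], [373.0, 354.0], [457.0, 364.0], [486.0, 154.0]] [430. 254.] [np.float64(98.5), np.float64(6.7), np.float64(-82.1), np.float64(-172.5)]
blockS [[538.0, 151.0], [550.0, 350.0], [623.0, 340.0], [613.0, 144.0]] [581. 246.] [np.float64(86.6), np.float64(-8.1), np.float64(-92.7), np.float64(174.8)]
blockD [[548.0, 342.0], [614.0, 344.0], [602.0, 138.0], [535.0, 139.0]] [575. 241.] [np.float64(1.3), np.float64(-93.4), np.float64(179.1), np.float64(86.4)]
[array([577., 184.]), array([581., 244.]), array([582., 306.]), array([581., 286.]), array([583., 327.])]
```

Call:
move_arm:
  deltas:
    - [-1,3.04,-0.69,1.04,0,0,0]
    - [-1,3.04,-0.69,1.04,0,0,0]
    - [-1,3.04,-0.69,1.04,0,0,0]
    - [-1,3.04,-0.69,1.04,0,0,0]
    - [-1,3.04,-0.69,1.04,0,0,0]
  squeeze: 40

```text
t: 2.22
eef_pos: [615.1, 153.3, 251.7]
tcp_rot: [0.0, 0.707, 0.707, 0.0]
force: [0.5, 0.5, 0.5]
grip_width: 1.0
grip_force: 0.0
```

Call:
move_arm:
  deltas:
    - [-1,3.04,-0.69,1.04,0,0,0]
    - [-1,3.04,-0.69,1.04,0,0,0]
    - [-1,3.04,-0.69,1.04,0,0,0]
    - [-1,3.04,-0.69,1.04,0,0,0]
    - [-1,3.04,-0.69,1.04,0,0,0.06]

```text
t: 2.63
eef_pos: [580.6, 305.4, 199.5]
tcp_rot: [0.0, 0.728, 0.685, 0.0]
force: [-0.2, 0.5, 0.2]
grip_width: 1.0
grip_force: 0.0
```

```bash
cat >> h.py <<'E'
def pose():
    s=sense(); w,x,y,z=s["tcp_rot"]
    tx=np.array([1-2*(y*y+z*z),2*(x*y+w*z)]); yaw=np.arctan2(-tx[0],tx[1]); return s["eef_pos"],yaw,s
def go(x,y,z,yaw=None):
    "tool-frame total (cm) to TCP target, turn to make"
    p,a,s=pose(); d=np.array([x,y,z])-p
    t=np.array([-d[0]*np.sin(a)+d[1]*np.cos(a), d[0]*np.cos(a)+d[1]*np.sin(a), -d[2]])/10
    print("now",p.round(1),"yaw",round(a,3),"t",round(s["t"],2),"| tool cm",t.round(2),"rz",None if yaw is None else round(a-yaw,3),"rows>=",round(np.linalg.norm(d)/41.7,1))
E
python3 - <<'E'
from h import *
r=snap("wrist","w1.png"); go(581,304,109,-.06)
for q in ("valve_bar_grip","valve_round1_edge","mat_top"): pl(q,"wrist")
E
```

```text
now [576.2 314.2 197.2] yaw -0.055 t 2.68 | tool cm [-1.    0.53  8.82] rz 0.005 rows>= 2.1
valve_bar_grip wrist [581. 304.  52.] 0.89
valve_round1_edge wrist [572. 235.  55.] 0.96
mat_top wrist [424. 256.   9.] 0.55
mat_top wrist [573. 203.  47.] 0.5
```

View pics/w1.png

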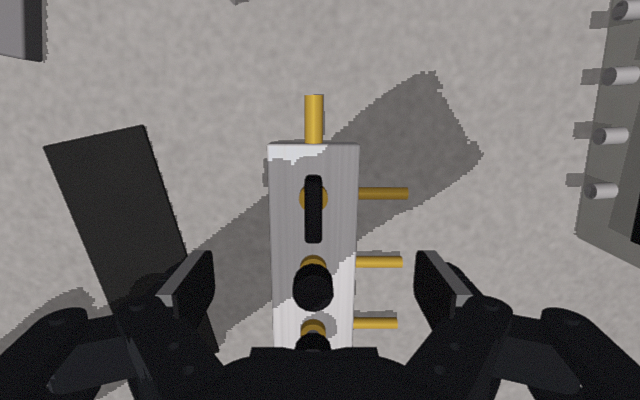

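Call:
move_arm:
  deltas:
    - [-1,0,0,2.5,0,0,0]
    - [-1,0,0,2.5,0,0,0]
    - [-1,0,0,2.5,0,0,0]
    - [-1,0,0,1.6,0,0,0]
    - [-1,0,0,0,0,0,0]

```text
t: 3.25
eef_pos: [579.9, 300.6, 105.4]
tcp_rot: [-0.0, 0.729, 0.685, -0.004]
force: [-0.3, -1.2, -0.4]
grip_width: 1.002
grip_force: 0.0
```

Call:
move_arm:
  deltas:
    - [1,0,0,0,0,0,0]
    - [1,0,0,0,0,0,0]
    - [1,0,0,0,0,0,0]
    - [1,0,0,0,0,0,0]
    - [1,0,0,0,0,0,0]

```text
t: 3.67
eef_pos: [581.7, 304.2, 110.2]
tcp_rot: [0.0, 0.728, 0.686, 0.001]
force: [0.1, 0.2, 0.7]
grip_width: 0.3
grip_force: 0.0
```

```bash
python3 - <<'E'
from h import *
go(581,304,109,-.06); s=sense(); print(s["force"].round(1),s["grip_width"],s["grip_force"],s["joint_positions"].round(2))
E
```

```text
now [581.7 304.2 110.2] yaw -0.06 t 3.67 | tool cm [-0.03 -0.07  0.12] rz -0.0 rows>= 0.0
[0.1 0.2 0.7] 0.3000913596676721 0.0 [-0.52  0.6  -0.04  1.69  0.03  0.85 -0.63]
```

Call:
move_arm:
  deltas:
    - [1,0,0,0,0,0,0]
    - [1,0,0,0,0,0,0]
    - [1,0,0,0,0,0,0]
    - [1,0,0,0,0,0,-0.06]
    - [1,0,0,0,0,0,-0.12]

```text
t: 4.08
eef_pos: [580.6, 304.4, 109.9]
tcp_rot: [-0.0, 0.662, 0.75, -0.0]
force: [-2.4, -0.7, 3.5]
grip_width: 0.128
grip_force: 40.2
```

Call:
move_arm:
  deltas:
    - [1,0,0,0,0,0,-0.12]
    - [1,0,0,0,0,0,-0.12]
    - [1,0,0,0,0,0,-0.12]
    - [1,0,0,0,0,0,-0.12]
    - [1,0,0,0,0,0,-0.12]

```text
t: 4.5
eef_pos: [581.4, 304.7, 109.9]
tcp_rot: [0.0, 0.41, 0.912, 0.001]
force: [-1.4, 0.4, 1.6]
grip_width: 0.131
grip_force: 39.9
```

Call:
move_arm:
  deltas:
    - [1,0,0,0,0,0,-0.12]
    - [1,0,0,0,0,0,-0.12]
    - [1,0,0,0,0,0,-0.12]
    - [1,0,0,0,0,0,-0.12]
    - [1,0,0,0,0,0,-0.12]

```text
t: 4.92
eef_pos: [581.8, 305.5, 109.9]
tcp_rot: [0.001, 0.122, 0.993, 0.002]
force: [0.6, 2.5, 0.2]
grip_width: 0.129
grip_force: 39.6
```

Call:
move_arm:
  deltas:
    - [1,0,0,0,0,0,-0.12]
    - [1,0,0,0,0,0,-0.08]
    - [1,0,0,0,0,0,0]
    - [1,0,0,0,0,0,0]
    - [1,0,0,0,0,0,0]

```text
t: 5.33
eef_pos: [581.9, 305.7, 109.9]
tcp_rot: [0.001, 0.026, 1.0, 0.002]
force: [3.1, 4.7, 0.3]
grip_width: 0.131
grip_force: 40.0
```

```bash
python3 - <<'E'
from h import *
go(581,304,109,1.51); s=sense(); print(s["force"].round(1),s["moment"].round(2),s["grip_width"],s["grip_force"],s["joint_positions"].round(2))
E
```

```text
now [581.9 305.7 109.9] yaw 1.518 t 5.33 | tool cm [ 0.08 -0.18  0.09] rz 0.008 rows>= 0.1
[3.1 4.7 0.3] [ 0.97 -0.41 -0.31] 0.13073840568089312 40.01240877667442 [-0.25  0.63 -0.42  1.68  0.31  0.9   0.73]
```

Call:
move_arm:
  deltas:
    - [0.2,0,0,0,0,0,0]
    - [0.2,0,0,0,0,0,0]
    - [0.2,0,0,0,0,0,0]
    - [0.2,0,0,-2,0,0,0]
    - [0.2,0,0,-4,0,0,0]

```text
t: 5.75
eef_pos: [577.7, 300.8, 163.6]
tcp_rot: [-0.006, 0.026, 1.0, -0.004]
force: [1.3, 0.2, 0.2]
grip_width: 0.4
grip_force: 0.0
```

Call:
move_arm:
  deltas:
    - [0.2,0,0,-4,0,0,0.06]
    - [0.2,0,0,-2,0,0,0.12]
    - [0.2,0,0,0,0,0,0.12]
    - [0.2,0,0,0,0,0,0.12]
    - [0.2,0,0,0,0,0,0.12]

```text
t: 6.17
eef_pos: [580.8, 303.1, 229.2]
tcp_rot: [0.0, 0.294, 0.956, -0.001]
force: [-0.3, -0.5, -0.9]
grip_width: 0.401
grip_force: 0.0
```

Call:
move_arm:
  deltas:
    - [-1,0,0,0,0,0,0.12]
    - [-1,0,0,0,0,0,0.12]
    - [-1,0,0,0,0,0,0.12]
    - [-1,0,0,0,0,0,0.12]
    - [-1,0,0,0,0,0,0.12]

```text
t: 6.58
eef_pos: [580.6, 303.0, 228.4]
tcp_rot: [-0.0, 0.564, 0.826, -0.001]
force: [-0.0, -0.7, 0.2]
grip_width: 1.002
grip_force: 0.0
```

Call:
move_arm:
  deltas:
    - [-1,0,0,0,0,0,0.12]
    - [-1,0,0,0,0,0,0.12]
    - [-1,0,0,0,0,0,0.12]
    - [-1,0,0,0,0,0,0.1]
    - [-1,0,0,0,0,0,0]

```text
t: 7.0
eef_pos: [580.5, 303.2, 228.4]
tcp_rot: [0.0, 0.735, 0.678, -0.001]
force: [-0.1, -0.3, 0.7]
grip_width: 0.999
grip_force: 0.0
```

```bash
python3 - <<'E'
from h import *
snap("wrist","w2.png"); go(563,-253,200,-.08)
pl("valve_bar_grip","wrist")
E
```

```text
now [580.6 303.4 228.5] yaw -0.078 t 7.05 | tool cm [-55.61   2.59   2.85] rz 0.002 rows>= 13.4
valve_bar_grip wrist [582. 306.  53.] 0.73
```

View pics/w2.png

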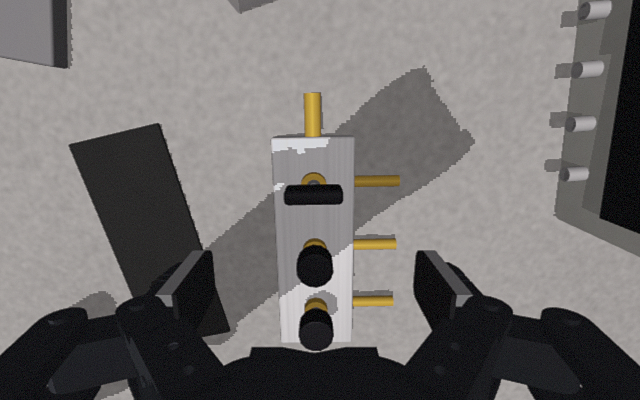

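Call:
move_arm:
  deltas:
    - [-1,-3.7,0.17,0.19,0,0,0]
    - [-1,-3.7,0.17,0.19,0,0,0]
    - [-1,-3.7,0.17,0.19,0,0,0]
    - [-1,-3.7,0.17,0.19,0,0,0]
    - [-1,-3.7,0.17,0.19,0,0,0]

```text
t: 7.52
eef_pos: [574.2, 117.0, 219.3]
tcp_rot: [0.0, 0.734, 0.679, -0.0]
force: [0.3, -0.2, -0.1]
grip_width: 1.001
grip_force: 0.0
```

Call:
move_arm:
  deltas:
    - [-1,-3.7,0.17,0.19,0,0,0]
    - [-1,-3.7,0.17,0.19,0,0,0]
    - [-1,-3.7,0.17,0.19,0,0,0]
    - [-1,-3.7,0.17,0.19,0,0,0]
    - [-1,-3.7,0.17,0.19,0,0,0]

```text
t: 7.93
eef_pos: [567.8, -68.1, 209.9]
tcp_rot: [-0.0, 0.734, 0.679, -0.0]
force: [2.1, 0.3, -1.0]
grip_width: 0.998
grip_force: 0.0
```

Call:
move_arm:
  deltas:
    - [-1,-3.7,0.17,0.19,0,0,0]
    - [-1,-3.7,0.17,0.19,0,0,0]
    - [-1,-3.7,0.17,0.19,0,0,0]
    - [-1,-3.7,0.17,0.19,0,0,0]
    - [-1,-3.7,0.17,0.19,0,0,0]

```text
t: 8.35
eef_pos: [561.5, -253.1, 200.3]
tcp_rot: [-0.0, 0.734, 0.679, -0.0]
force: [0.7, -0.3, -0.3]
grip_width: 0.998
grip_force: 0.0
```

Call:
move_arm:
  deltas:
    - [-1,0,0,0,0,0,0]
    - [-1,0,0,0,0,0,0]
    - [-1,0,0,0,0,0,0]
    - [-1,0,0,0,0,0,0]
    - [-1,0,0,0,0,0,0]

```text
t: 8.77
eef_pos: [562.6, -249.2, 200.4]
tcp_rot: [-0.0, 0.734, 0.68, 0.0]
force: [0.5, -0.8, 0.2]
grip_width: 1.001
grip_force: 0.0
```

```bash
python3 - <<'E'
from h import *
r=snap("wrist","w3.png"); go(563,-253,80,-.08)
pl("pot1_mid","wrist",6); 
for o,s in amber(r,amin=150): print(o.round(),s[4],ray(r,o,18).round())
r=read_camera("side")
pl("pot1_mid","side",6)
for o,s in amber(r,(280,200,470,380)): print(o.round(),s[4],ray(r,o,18).round()+[5,2])
E
```

```text
now [ 562.6 -249.4  200.5] yaw -0.077 t 8.82 | tool cm [-0.35  0.07 12.05] rz 0.003 rows>= 2.9
pot1_mid wrist [ 560. -254.   21.] 0.42
[312. 198.] 1020 [ 560. -250.]
[209. 261.] 563 [ 471. -297.]
[329. 342.] 208 [ 565. -384.]
[222. 348.] 186 [ 469. -382.]
pot1_mid side [ 566. -412.   17.] 0.76
pot1_mid side [574. 200.  51.] 0.26
[377. 281.] 37 [ 564. -248.]
[365. 313.] 28 [ 472. -299.]
[420. 322.] 36 [ 568. -410.]
[389. 347.] 33 [ 457. -408.]
```

View pics/w3.png

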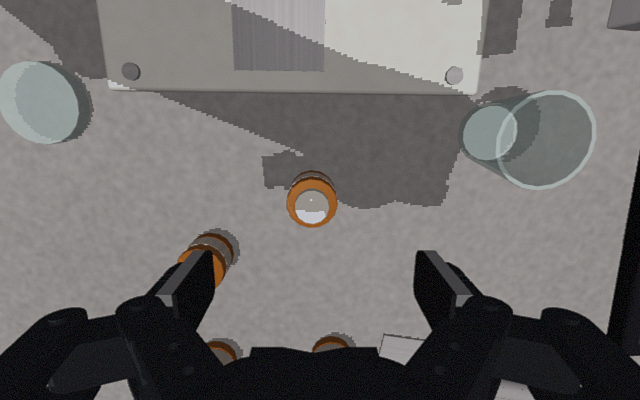

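Call:
move_arm:
  deltas:
    - [-1,-0.25,-0.15,3.5,0,0,0]
    - [-1,0,0,3.5,0,0,0]
    - [-1,0,0,3.5,0,0,0]
    - [-1,0,0,1.6,0,0,0]
    - [-1,0,0,0,0,0,0]

```text
t: 9.38
eef_pos: [557.5, -251.9, 75.0]
tcp_rot: [-0.004, 0.734, 0.679, -0.002]
force: [-0.8, -0.1, -0.8]
grip_width: 1.0
grip_force: 0.0
```

Call:
move_arm:
  deltas:
    - [1,0,0,0,0,0,0]
    - [1,0,0,0,0,0,0]
    - [1,0,0,0,0,0,0]
    - [1,0,0,0,0,0,0]
    - [1,0,0,0,0,0,0]

```text
t: 9.8
eef_pos: [561.8, -254.2, 81.6]
tcp_rot: [0.002, 0.735, 0.678, 0.001]
force: [-1.0, 0.0, 5.8]
grip_width: 0.433
grip_force: 40.7
```

Call:
move_arm:
  deltas:
    - [1,0,0,0,0,0,0]
    - [1,0,0,-2,0,0,0]
    - [1,0,0,-3,0,0,0]
    - [1,0,0,-3,0,0,0]
    - [1,0,0,0,0,0,0]

```text
t: 10.22
eef_pos: [563.9, -255.2, 166.1]
tcp_rot: [0.005, 0.735, 0.678, 0.003]
force: [1.3, -0.7, -0.4]
grip_width: 0.431
grip_force: 40.6
```

```bash
cat >> h.py <<'E'
BED=np.array([552.,-62.]); 
def fr(c,yaw,v): 
    return c+np.array([[np.cos(yaw),-np.sin(yaw)],[np.sin(yaw),np.cos(yaw)]])@np.array(v)
def loc(c,yaw,P): return fr(np.zeros(2),-yaw,np.array(P)-c)
E
python3 - <<'E'
from h import *
r=snap("wrist","w4.png"); s=sense(); print(s["grip_width"],s["grip_force"],s["force"])
go(552,-62,160,-.09)
for y in (-70,-23.5,23.5,70): print(fr(BED,-.09,(0,y)).round(1))
E
```

```text
0.43090255863879134 40.58566174004227 [ 0.89294513 -0.78947475 -1.57336064]
now [ 562.7 -254.6  163.6] yaw -0.08 t 10.27 | tool cm [19.12 -2.61  0.36] rz 0.01 rows>= 4.6
[ 545.7 -131.7]
[549.9 -85.4]
[554.1 -38.6]
[558.3   7.7]
```

View pics/w4.png

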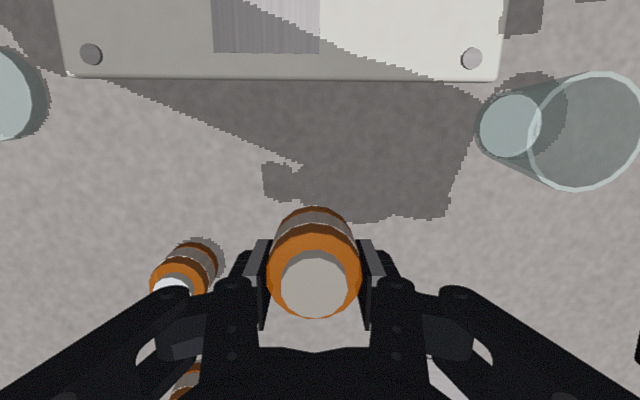

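```bash
python3 - <<'E'
from h import *
r=read_camera("wrist")
for p in [(214,53),(320,53),(65,75),(498,80)]:
    P=ray(r,p,16); print(P.round(1), loc(BED,-.09,P).round(1), loc(BED,-.06,P).round(1))
s=ray(r,(320,53),16)-ray(r,(214,53),16); b=ray(r,(498,80),16)-ray(r,(65,75),16)
print(np.arctan2(s[1],s[0]),np.arctan2(b[1],b[0]),np.linalg.norm(s),np.linalg.norm(b))
E
```

```text
[ 511.3 -151.7] [-32.5 -93. ] [-35.3 -92. ]
[ 574.7 -156.9] [ 31.1 -92.4] [ 28.4 -93.3]
[ 419.2 -156.6] [-123.8 -106.2] [-126.9 -102.4]
[ 682.9 -181.1] [ 141.1 -106.9] [ 137.9 -111.1]
-0.08133784865363805 -0.0927707736084784 63.64571216354648 264.92870713994245
```

Call:
move_arm:
  deltas:
    - [1,3.28,-0.31,0,0,0,0]
    - [1,3.28,-0.31,0,0,0,0]
    - [1,3.28,-0.31,0,0,0,0]
    - [1,3.28,-0.31,0,0,0,0]
    - [1,3.28,-0.31,0,0,0,0]

```text
t: 10.73
eef_pos: [556.7, -87.3, 157.9]
tcp_rot: [-0.001, 0.735, 0.678, -0.001]
force: [1.0, 1.3, -0.8]
grip_width: 0.433
grip_force: 40.6
```

Call:
move_arm:
  deltas:
    - [1,3.28,-0.31,0,0,0,0]
    - [1,3.28,-0.31,0,0,0,0]
    - [1,3.28,-0.31,0,0,0,0]
    - [1,0,0,0,0,0,0]
    - [1,0,0,0,0,0,0]

```text
t: 11.15
eef_pos: [555.5, 12.9, 158.1]
tcp_rot: [-0.001, 0.733, 0.68, -0.001]
force: [-0.4, -1.7, -1.4]
grip_width: 0.43
grip_force: 40.6
```

Call:
move_arm:
  deltas:
    - [1,0,0,0,0,0,0]
    - [1,0,0,0,0,0,0]
    - [1,0,0,0,0,0,0]
    - [1,0,0,0,0,0,0]
    - [1,0,0,0,0,0,0]

```text
t: 11.57
eef_pos: [556.6, 8.9, 159.3]
tcp_rot: [0.0, 0.735, 0.678, -0.0]
force: [-0.5, -0.6, -1.3]
grip_width: 0.433
grip_force: 40.6
```

```bash
sed -i 's/552.,-62.\]/552.,-60.5]/' h.py; python3 - <<'E'
from h import *
go(558.3,9.2,99,-.09)
E
```

```text
now [556.6   8.9 159.3] yaw -0.082 t 11.57 | tool cm [0.04 0.16 6.03] rz 0.008 rows>= 1.4
```

Call:
move_arm:
  deltas:
    - [1,0,0.15,2.5,0,0,0]
    - [1,0,0,2.5,0,0,0]
    - [1,0,0,0.7,0,0,0]
    - [1,0,0,0.4,0,0,0]
    - [1,0,0,0,0,0,0]

```text
t: 11.98
eef_pos: [557.8, 9.5, 98.6]
tcp_rot: [-0.0, 0.735, 0.678, -0.001]
force: [-0.4, 0.5, -1.2]
grip_width: 0.434
grip_force: 40.5
```

Call:
move_arm:
  deltas:
    - [1,0,0,0,0,0,0]
    - [1,0,0,0,0,0,0]
    - [-0.2,0,0,0,0,0,0]
    - [-0.6,0,0,0,0,0,0]
    - [-1,0,0,0,0,0,0]

```text
t: 12.4
eef_pos: [558.5, 9.8, 98.9]
tcp_rot: [0.0, 0.735, 0.678, 0.0]
force: [-0.5, -0.1, 0.7]
grip_width: 0.841
grip_force: 0.0
```

Call:
move_arm:
  deltas:
    - [-1,0,0,0,0,0,0]
    - [-1,0,0,-2,0,0,0]
    - [-1,0,0,-4,0,0,0]
    - [-1,0,0,-4,0,0,0]
    - [-1,0,0,0,0,0,0]

```text
t: 12.82
eef_pos: [562.9, 10.0, 206.3]
tcp_rot: [0.005, 0.735, 0.678, 0.006]
force: [0.8, 0.3, 1.1]
grip_width: 1.001
grip_force: 0.0
```

```bash
python3 - <<'E'
from h import *
r=snap("wrist","w5.png")
go(470,-299,200,-.08)
for o,s in amber(r,amin=150): P=ray(r,o,34); print(o.round(),s[4],P.round(),loc(BED,-.09,P).round())
E
```

```text
now [561.3  10.  203.2] yaw -0.08 t 12.87 | tool cm [-31.53  -6.62   0.32] rz -0.0 rows>= 7.7
[305. 197.] 1125 [558.  14.] [-1. 74.]
```

View pics/w5.png

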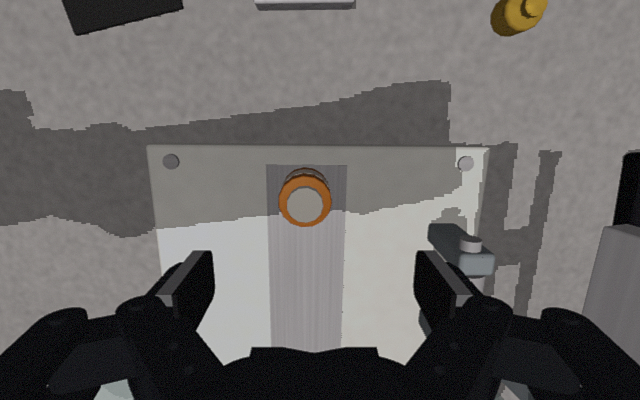

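Call:
move_arm:
  deltas:
    - [-1,-3.94,-0.83,0,0,0,0]
    - [-1,-3.94,-0.83,0,0,0,0]
    - [-1,-3.94,-0.83,0,0,0,0]
    - [-1,-3.94,-0.83,0,0,0,0]
    - [-1,-3.94,-0.83,0,0,0,0]

```text
t: 13.28
eef_pos: [499.7, -184.7, 197.6]
tcp_rot: [-0.0, 0.735, 0.678, -0.0]
force: [0.2, -0.4, -0.6]
grip_width: 1.002
grip_force: 0.0
```

Call:
move_arm:
  deltas:
    - [-1,-3.94,-0.83,0,0,0,0]
    - [-1,-3.94,-0.83,0,0,0,0]
    - [-1,-3.94,-0.83,0,0,0,0]
    - [-1,0,0,0,0,0,0]
    - [-1,0,0,0,0,0,0]

```text
t: 13.7
eef_pos: [464.7, -301.9, 197.5]
tcp_rot: [-0.0, 0.737, 0.676, -0.001]
force: [-0.3, 1.2, -0.2]
grip_width: 0.998
grip_force: 0.0
```

Call:
move_arm:
  deltas:
    - [-1,0,0,0,0,0,0]
    - [-1,0,0,0,0,0,0]
    - [-1,0,0,0,0,0,0]
    - [-1,0,0,0,0,0,0]
    - [-1,0,0,0,0,0,0]

```text
t: 14.12
eef_pos: [467.3, -298.0, 198.4]
tcp_rot: [-0.0, 0.734, 0.679, 0.0]
force: [-0.5, -0.9, 0.2]
grip_width: 0.997
grip_force: 0.0
```

```bash
python3 - <<'E'
from h import *
r=read_camera("wrist"); pl("pot1_mid","wrist")
for o,s in amber(r,amin=150): P=ray(r,o,18); print(o.round(),s,P.round())
go(470.5,-299,82,-.08)
E
```

```text
pot1_mid wrist [ 571. -408.   18.] 0.67
[317. 196.] [ 292  174   51   52 1045] [ 469. -297.]
[312. 295.] [293 290  39  15 186] [ 458. -383.]
[312. 321.] [290 306  45  42 834] [ 456. -408.]
now [ 467.1 -298.5  198.5] yaw -0.079 t 14.22 | tool cm [-0.02  0.34 11.65] rz 0.001 rows>= 2.8
```

Call:
move_arm:
  deltas:
    - [-1,-0.15,0.2,3.5,0,0,0]
    - [-1,0,0,3.5,0,0,0]
    - [-1,0,0,3.5,0,0,0]
    - [-1,0,0,1.15,0,0,0]
    - [-1,0,0,0,0,0,0]

```text
t: 14.63
eef_pos: [466.7, -299.3, 79.0]
tcp_rot: [-0.003, 0.735, 0.678, -0.001]
force: [0.2, 0.6, -0.1]
grip_width: 0.995
grip_force: 0.0
```

Call:
move_arm:
  deltas:
    - [1,0,0,0,0,0,0]
    - [1,0,0,0,0,0,0]
    - [1,0,0,0,0,0,0]
    - [1,0,0,0,0,0,0]
    - [1,0,0,0,0,0,0]

```text
t: 15.05
eef_pos: [469.9, -301.5, 84.0]
tcp_rot: [0.002, 0.735, 0.678, 0.001]
force: [-0.2, 0.6, 6.9]
grip_width: 0.429
grip_force: 39.7
```

Call:
move_arm:
  deltas:
    - [1,0,0,0,0,0,0]
    - [1,0,0,-2,0,0,0]
    - [1,0,0,-3,0,0,0]
    - [1,0,0,-3,0,0,0]
    - [1,0,0,0,0,0,0]

```text
t: 15.47
eef_pos: [471.8, -302.8, 168.1]
tcp_rot: [0.006, 0.735, 0.678, 0.002]
force: [1.4, -0.8, -0.5]
grip_width: 0.433
grip_force: 40.4
```

```bash
python3 - <<'E'
from h import *
go(554.1,-37.1,162,-.08)
E
```

```text
now [ 471.8 -302.8  168.1] yaw -0.08 t 15.47 | tool cm [27.15  6.07  0.61] rz -0.0 rows>= 6.7
```

Call:
move_arm:
  deltas:
    - [1,3.38,0.78,0,0,0,0]
    - [1,3.38,0.78,0,0,0,0]
    - [1,3.38,0.78,0,0,0,0]
    - [1,3.38,0.78,0,0,0,0]
    - [1,3.38,0.78,0,0,0,0]

```text
t: 15.88
eef_pos: [521.2, -133.9, 162.3]
tcp_rot: [0.0, 0.735, 0.678, 0.0]
force: [0.9, -0.4, -0.8]
grip_width: 0.427
grip_force: 40.3
```

Call:
move_arm:
  deltas:
    - [1,3.38,0.78,0,0,0,0]
    - [1,3.38,0.78,0,0,0,0]
    - [1,3.38,0.78,0,0,0,0]
    - [1,0,0,0,0,0,0]
    - [1,0,0,0,0,0,0]

```text
t: 16.3
eef_pos: [553.0, -33.1, 162.1]
tcp_rot: [-0.0, 0.733, 0.68, 0.001]
force: [-0.5, -1.0, -1.0]
grip_width: 0.432
grip_force: 40.3
```

Call:
move_arm:
  deltas:
    - [1,0,0,0,0,0,0]
    - [1,0,0,0,0,0,0]
    - [1,0,0,0,0,0,0]
    - [1,0,0,0,0,0,0]
    - [1,0,0,0,0,0,0]

```text
t: 16.72
eef_pos: [552.3, -37.2, 162.0]
tcp_rot: [0.0, 0.735, 0.678, -0.0]
force: [-0.1, 0.1, -0.9]
grip_width: 0.427
grip_force: 40.3
```

```bash
python3 - <<'E'
from h import *
go(554.1,-37.1,99,-.08)
E
```

```text
now [552.3 -37.2 162. ] yaw -0.082 t 16.72 | tool cm [0.03 0.18 6.3 ] rz -0.002 rows>= 1.5
```

Call:
move_arm:
  deltas:
    - [1,0,0.15,2.5,0,0,0]
    - [1,0,0,2.5,0,0,0]
    - [1,0,0,0.9,0,0,0]
    - [1,0,0,0.45,0,0,0]
    - [1,0,0,0,0,0,0]

```text
t: 17.13
eef_pos: [553.5, -36.8, 99.4]
tcp_rot: [-0.001, 0.735, 0.678, -0.001]
force: [-0.3, 0.8, 2.2]
grip_width: 0.429
grip_force: 41.5
```

Call:
move_arm:
  deltas:
    - [1,0,0,0,0,0,0]
    - [1,0,0,0,0,0,0]
    - [-0.2,0,0,0,0,0,0]
    - [-0.6,0,0,0,0,0,0]
    - [-1,0,0,0,0,0,0]

```text
t: 17.55
eef_pos: [554.2, -36.3, 98.4]
tcp_rot: [0.0, 0.735, 0.678, 0.0]
force: [-0.6, -0.4, -0.4]
grip_width: 0.839
grip_force: 0.0
```

Call:
move_arm:
  deltas:
    - [-1,0,0,0,0,0,0]
    - [-1,0,0,-2,0,0,0]
    - [-1,0,0,-4,0,0,0]
    - [-1,0,0,-4,0,0,0]
    - [-1,0,0,0,0,0,0]

```text
t: 17.97
eef_pos: [558.7, -36.5, 206.0]
tcp_rot: [0.005, 0.735, 0.678, 0.005]
force: [1.3, -0.3, 0.1]
grip_width: 1.0
grip_force: 0.0
```

```bash
python3 - <<'E'
from h import *
r=read_camera("wrist")
for o,s in amber(r,amin=150): P=ray(r,o,40); print(o.round(),s,P.round(),loc(BED,-.09,P).round())
D=read_camera("side"); pl("pot1_mid","side")
for o,s in amber(D,(280,200,470,380)): print(o.round(),s[4],ray(D,o,18).round()+[5,2])
go(457,-410,200,-.08)
E
```

```text
[305. 132.] [ 277  105   57   57 1325] [558.  15.] [-1. 75.]
[304. 196.] [ 278  173   53   54 1108] [553. -31.] [-1. 29.]
pot1_mid side [ 565. -411.   19.] 0.48
pot1_mid side [580. 300.  54.] 0.3
pot1_mid side [719. -26. 263.] 0.26
[323. 223.] 25 [573.  26.]
[329. 232.] 32 [566. -17.]
[420. 322.] 36 [ 568. -410.]
[389. 347.] 33 [ 458. -408.]
now [553.9 -36.3 198.7] yaw -0.08 t 18.12 | tool cm [-38.03  -6.68  -0.13] rz 0.0 rows>= 9.3
```

Call:
move_arm:
  deltas:
    - [-1,-3.8,-0.67,0,0,0,0]
    - [-1,-3.8,-0.67,0,0,0,0]
    - [-1,-3.8,-0.67,0,0,0,0]
    - [-1,-3.8,-0.67,0,0,0,0]
    - [-1,-3.8,-0.67,0,0,0,0]

```text
t: 18.53
eef_pos: [503.6, -224.1, 196.5]
tcp_rot: [-0.002, 0.735, 0.678, -0.001]
force: [0.7, -0.5, -0.1]
grip_width: 0.999
grip_force: 0.0
```

Call:
move_arm:
  deltas:
    - [-1,-3.8,-0.67,0,0,0,0]
    - [-1,-3.8,-0.67,0,0,0,0]
    - [-1,-3.8,-0.67,0,0,0,0]
    - [-1,-3.8,-0.67,0,0,0,0]
    - [-1,-3.8,-0.67,0,0,0,0]

```text
t: 18.95
eef_pos: [455.2, -410.7, 196.2]
tcp_rot: [-0.002, 0.735, 0.678, -0.0]
force: [0.2, 0.7, 0.3]
grip_width: 0.999
grip_force: 0.0
```

Call:
move_arm:
  deltas:
    - [-1,0,0,0,0,0,0]
    - [-1,0,0,0,0,0,0]
    - [-1,0,0,0,0,0,0]
    - [-1,0,0,0,0,0,0]
    - [-1,0,0,0,0,0,0]

```text
t: 19.37
eef_pos: [457.7, -407.6, 197.7]
tcp_rot: [-0.001, 0.734, 0.679, 0.0]
force: [-0.1, -0.4, 1.0]
grip_width: 0.999
grip_force: 0.0
```

```bash
python3 - <<'E'
from h import *
r=read_camera("wrist"); pl("pot1_mid","wrist")
for o,s in amber(r,amin=150): P=ray(r,o,18); print(o.round(),s,P.round())
go(457,-410,82,-.08)
E
```

```text
pot1_mid wrist [ 570. -409.   14.] 0.88
[433. 176.] [425 162  30  38 165] [ 549. -397.]
[457. 189.] [ 435  167   56   52 1115] [ 567. -409.]
[313. 196.] [ 288  174   51   52 1051] [ 456. -407.]
now [ 457.6 -408.3  198.2] yaw -0.077 t 19.47 | tool cm [-0.18 -0.05 11.62] rz 0.003 rows>= 2.8
```

Call:
move_arm:
  deltas:
    - [-1,-0.15,-0.15,3.5,0,0,0]
    - [-1,0,0,3.5,0,0,0]
    - [-1,0,0,3.5,0,0,0]
    - [-1,0,0,1.1,0,0,0]
    - [-1,0,0,0,0,0,0]

```text
t: 19.88
eef_pos: [453.8, -408.9, 79.3]
tcp_rot: [-0.003, 0.734, 0.679, -0.0]
force: [-0.9, 0.7, -0.3]
grip_width: 0.996
grip_force: 0.0
```

Call:
move_arm:
  deltas:
    - [1,0,0,0,0,0,0]
    - [1,0,0,0,0,0,0]
    - [1,0,0,0,0,0,0]
    - [1,0,0,0,0,0,0]
    - [1,0,0,0,0,0,0]

```text
t: 20.3
eef_pos: [456.3, -412.1, 84.7]
tcp_rot: [0.002, 0.735, 0.678, 0.0]
force: [-0.7, 0.5, 8.4]
grip_width: 0.428
grip_force: 40.0
```

Call:
move_arm:
  deltas:
    - [1,0,0,0,0,0,0]
    - [1,0,0,-2,0,0,0]
    - [1,0,0,-3,0,0,0]
    - [1,0,0,-3,0,0,0]
    - [1,0,0,0,0,0,0]

```text
t: 20.72
eef_pos: [457.9, -413.8, 169.1]
tcp_rot: [0.006, 0.735, 0.678, 0.001]
force: [0.1, -1.0, -0.3]
grip_width: 0.428
grip_force: 40.2
```

Call:
move_arm:
  deltas:
    - [1,0,0,0,0,0,0]
    - [1,0,0,0,0,0,0]
    - [1,0,0,0,0,0,0]
    - [1,0,0,0,0,0,0]
    - [1,0,0,0,0,0,0]

```text
t: 21.13
eef_pos: [454.7, -410.6, 161.2]
tcp_rot: [-0.001, 0.735, 0.678, -0.0]
force: [0.7, -0.8, -0.9]
grip_width: 0.432
grip_force: 40.3
```

```bash
python3 - <<'E'
from h import *
go(*fr(BED,-.09,(1,-23)),162,-.08)
E
```

```text
now [ 454.7 -410.6  161.2] yaw -0.08 t 21.13 | tool cm [33.38  6.98 -0.08] rz 0.0 rows>= 8.2
```

Call:
move_arm:
  deltas:
    - [1,3.71,0.78,0,0,0,0]
    - [1,3.71,0.78,0,0,0,0]
    - [1,3.71,0.78,0,0,0,0]
    - [1,3.71,0.78,0,0,0,0]
    - [1,3.71,0.78,0,0,0,0]

```text
t: 21.55
eef_pos: [508.9, -227.6, 161.9]
tcp_rot: [-0.0, 0.735, 0.678, -0.0]
force: [0.9, -1.2, -1.0]
grip_width: 0.43
grip_force: 40.2
```

Call:
move_arm:
  deltas:
    - [1,3.71,0.78,0,0,0,0]
    - [1,3.71,0.78,0,0,0,0]
    - [1,3.71,0.78,0,0,0,0]
    - [1,3.71,0.78,0,0,0,0]
    - [1,0,0,0,0,0,0]

```text
t: 21.97
eef_pos: [554.3, -73.4, 162.0]
tcp_rot: [-0.002, 0.73, 0.683, 0.003]
force: [0.8, 1.5, -0.6]
grip_width: 0.426
grip_force: 40.3
```

Call:
move_arm:
  deltas:
    - [1,0,0,0,0,0,0]
    - [1,0,0,0,0,0,0]
    - [1,0,0,0,0,0,0]
    - [1,0,0,0,0,0,0]
    - [1,0,0,0,0,0,0]

```text
t: 22.38
eef_pos: [551.5, -85.4, 162.3]
tcp_rot: [0.0, 0.736, 0.677, -0.0]
force: [-0.3, -0.1, -1.1]
grip_width: 0.43
grip_force: 40.2
```

```bash
python3 - <<'E'
from h import *
go(*fr(BED,-.09,(1,-23)),99,-.08)
E
```

```text
now [551.5 -85.4 162.3] yaw -0.083 t 22.38 | tool cm [ 0.19 -0.07  6.33] rz -0.003 rows>= 1.5
```

Call:
move_arm:
  deltas:
    - [1,0.15,0,2.5,0,0,0]
    - [1,0,0,2.5,0,0,0]
    - [1,0,0,0.9,0,0,0]
    - [1,0,0,0.4,0,0,0]
    - [1,0,0,0,0,0,0]

```text
t: 22.8
eef_pos: [551.5, -83.2, 100.1]
tcp_rot: [-0.001, 0.735, 0.678, -0.001]
force: [1.5, -0.5, -0.7]
grip_width: 0.429
grip_force: 41.2
```

Call:
move_arm:
  deltas:
    - [1,0,0,0,0,0,0]
    - [1,0,0,0,0,0,0]
    - [-0.2,0,0,0,0,0,0]
    - [-0.6,0,0,0,0,0,0]
    - [-1,0,0,0,0,0,0]

```text
t: 23.22
eef_pos: [552.1, -82.4, 99.5]
tcp_rot: [0.0, 0.735, 0.678, 0.0]
force: [-0.1, -0.2, 0.5]
grip_width: 0.839
grip_force: 0.0
```

Call:
move_arm:
  deltas:
    - [-1,0,0,0,0,0,0]
    - [-1,0,0,-2,0,0,0]
    - [-1,0,0,-4,0,0,0]
    - [-1,0,0,-4,0,0,0]
    - [-1,0,0,0,0,0,0]

```text
t: 23.63
eef_pos: [556.6, -83.0, 207.1]
tcp_rot: [0.005, 0.735, 0.678, 0.005]
force: [1.0, -0.7, 0.4]
grip_width: 1.0
grip_force: 0.0
```

```bash
python3 - <<'E'
from h import *
r=read_camera("wrist")
for o,s in amber(r,amin=150): P=ray(r,o,40); print(o.round(),s,P.round(),loc(BED,-.09,P).round())
D=read_camera("side"); pl("pot1_mid","side")
for o,s in amber(D,(280,200,470,380)): print(o.round(),s[4],ray(D,o,18).round()+[5,2])
go(568,-411,200,-.08)
E
```

```text
[302.  59.] [ 273   26   59   64 1478] [558.  15.] [-0. 76.]
[301. 132.] [ 273  105   56   57 1305] [553. -32.] [-1. 29.]
[304. 193.] [ 278  170   53   53 1102] [552. -76.] [  1. -15.]
pot1_mid side [ 566. -410.   20.] 0.67
[321. 222.] 20 [569.  33.]
[330. 232.] 36 [566. -17.]
[338. 241.] 33 [564. -63.]
[420. 323.] 37 [ 568. -411.]
now [551.9 -82.3 199.7] yaw -0.08 t 23.78 | tool cm [-3.264e+01  4.220e+00 -3.000e-02] rz 0.0 rows>= 7.9
```

Call:
move_arm:
  deltas:
    - [-1,-3.63,0.47,0,0,0,0]
    - [-1,-3.63,0.47,0,0,0,0]
    - [-1,-3.63,0.47,0,0,0,0]
    - [-1,-3.63,0.47,0,0,0,0]
    - [-1,-3.63,0.47,0,0,0,0]

```text
t: 24.2
eef_pos: [559.7, -266.3, 197.2]
tcp_rot: [-0.002, 0.735, 0.678, -0.001]
force: [0.6, -0.0, -0.1]
grip_width: 0.998
grip_force: 0.0
```

Call:
move_arm:
  deltas:
    - [-1,-3.63,0.47,0,0,0,0]
    - [-1,-3.63,0.47,0,0,0,0]
    - [-1,-3.63,0.47,0,0,0,0]
    - [-1,-3.63,0.47,0,0,0,0]
    - [-1,0,0,0,0,0,0]

```text
t: 24.62
eef_pos: [563.8, -420.7, 196.9]
tcp_rot: [0.001, 0.738, 0.675, -0.004]
force: [-1.2, -2.2, -0.9]
grip_width: 1.004
grip_force: 0.0
```

Call:
move_arm:
  deltas:
    - [-1,0,0,0,0,0,0]
    - [-1,0,0,0,0,0,0]
    - [-1,0,0,0,0,0,0]
    - [-1,0,0,0,0,0,0]
    - [-1,0,0,0,0,0,0]

```text
t: 25.03
eef_pos: [568.6, -409.7, 199.2]
tcp_rot: [-0.0, 0.734, 0.679, 0.0]
force: [0.3, -0.2, -0.3]
grip_width: 1.003
grip_force: 0.0
```

```bash
python3 - <<'E'
from h import *
r=read_camera("wrist"); pl("pot1_mid","wrist")
for o,s in amber(r,amin=150): P=ray(r,o,18); print(o.round(),s,P.round())
go(567,-411,82,-.08)
E
```

```text
pot1_mid wrist [ 570. -408.   19.] 0.85
[311. 197.] [ 286  175   51   52 1029] [ 566. -409.]
now [ 568.5 -410.4  199.6] yaw -0.078 t 25.13 | tool cm [-0.07 -0.14 11.76] rz 0.002 rows>= 2.8
```

Call:
move_arm:
  deltas:
    - [-1,-0.1,-0.15,3.5,0,0,0]
    - [-1,0,0,3.5,0,0,0]
    - [-1,0,0,3.5,0,0,0]
    - [-1,0,0,1.2,0,0,0]
    - [-1,0,0,0,0,0,0]

```text
t: 25.55
eef_pos: [564.5, -410.2, 78.5]
tcp_rot: [-0.004, 0.735, 0.679, -0.001]
force: [-0.6, 0.2, -0.2]
grip_width: 0.999
grip_force: 0.0
```

Call:
move_arm:
  deltas:
    - [1,0,0,0,0,0,0]
    - [1,0,0,0,0,0,0]
    - [1,0,0,0,0,0,0]
    - [1,0,0,0,0,0,0]
    - [1,0,0,0,0,0,0]

```text
t: 25.97
eef_pos: [567.7, -413.3, 85.1]
tcp_rot: [0.002, 0.735, 0.678, 0.001]
force: [-0.4, 0.7, 5.6]
grip_width: 0.432
grip_force: 40.5
```

Call:
move_arm:
  deltas:
    - [1,0,0,0,0,0,0]
    - [1,0,0,-2,0,0,0]
    - [1,0,0,-3,0,0,0]
    - [1,0,0,-3,0,0,0]
    - [1,0,0,0,0,0,0]

```text
t: 26.38
eef_pos: [569.4, -414.8, 170.0]
tcp_rot: [0.006, 0.735, 0.678, 0.001]
force: [1.6, -0.2, 0.8]
grip_width: 0.428
grip_force: 40.2
```

Call:
move_arm:
  deltas:
    - [1,0,0,0,0,0,0]
    - [1,0,0,0,0,0,0]
    - [1,0,0,0,0,0,0]
    - [1,0,0,0,0,0,0]
    - [1,0,0,0,0,0,0]

```text
t: 26.8
eef_pos: [565.9, -411.8, 161.0]
tcp_rot: [-0.001, 0.735, 0.678, -0.0]
force: [-0.7, -0.9, -1.1]
grip_width: 0.43
grip_force: 40.2
```

```bash
python3 - <<'E'
from h import *
go(*fr(BED,-.09,(1,-69)),162,-.08)
E
```

```text
now [ 565.9 -411.8  161. ] yaw -0.08 t 26.8 | tool cm [28.01 -4.16 -0.1 ] rz 0.0 rows>= 6.8
```

Call:
move_arm:
  deltas:
    - [1,3.5,-0.52,0,0,0,0]
    - [1,3.5,-0.52,0,0,0,0]
    - [1,3.5,-0.52,0,0,0,0]
    - [1,3.5,-0.52,0,0,0,0]
    - [1,3.5,-0.52,0,0,0,0]

```text
t: 27.22
eef_pos: [553.9, -234.1, 161.8]
tcp_rot: [-0.0, 0.735, 0.678, -0.0]
force: [0.6, -0.1, -0.3]
grip_width: 0.424
grip_force: 40.2
```

Call:
move_arm:
  deltas:
    - [1,3.5,-0.52,0,0,0,0]
    - [1,3.5,-0.52,0,0,0,0]
    - [1,3.5,-0.52,0,0,0,0]
    - [1,0,0,0,0,0,0]
    - [1,0,0,0,0,0,0]

```text
t: 27.63
eef_pos: [547.4, -126.7, 162.0]
tcp_rot: [-0.001, 0.733, 0.68, 0.0]
force: [0.1, -1.3, -0.5]
grip_width: 0.431
grip_force: 40.2
```

Call:
move_arm:
  deltas:
    - [1,0,0,0,0,0,0]
    - [1,0,0,0,0,0,0]
    - [1,0,0,0,0,0,0]
    - [1,0,0,0,0,0,0]
    - [1,0,0,0,0,0,0]

```text
t: 28.05
eef_pos: [547.3, -130.9, 162.3]
tcp_rot: [0.0, 0.735, 0.678, -0.0]
force: [0.3, -0.4, 0.5]
grip_width: 0.431
grip_force: 40.2
```

```bash
python3 - <<'E'
from h import *
go(*fr(BED,-.09,(1,-69)),99,-.08)
E
```

```text
now [ 547.3 -130.9  162.3] yaw -0.082 t 28.05 | tool cm [ 0.16 -0.06  6.33] rz -0.002 rows>= 1.5
```

Call:
move_arm:
  deltas:
    - [1,0.1,0,2.5,0,0,0]
    - [1,0,0,2.5,0,0,0]
    - [1,0,0,0.9,0,0,0]
    - [1,0,0,0.4,0,0,0]
    - [1,0,0,0,0,0,0]

```text
t: 28.47
eef_pos: [547.1, -129.3, 100.3]
tcp_rot: [-0.001, 0.735, 0.678, -0.0]
force: [-0.1, -0.1, 2.4]
grip_width: 0.431
grip_force: 41.4
```

Call:
move_arm:
  deltas:
    - [1,0,0,0,0,0,0]
    - [1,0,0,0,0,0,0]
    - [-0.2,0,0,0,0,0,0]
    - [-0.6,0,0,0,0,0,0]
    - [-1,0,0,0,0,0,0]

```text
t: 28.88
eef_pos: [547.6, -128.9, 99.4]
tcp_rot: [0.0, 0.735, 0.678, 0.0]
force: [-0.4, 0.5, 0.5]
grip_width: 0.84
grip_force: 0.0
```

Call:
move_arm:
  deltas:
    - [-1,0,0,0,0,0,0]
    - [-1,0,0,-2,0,0,0]
    - [-1,0,0,-4,0,0,0]
    - [-1,0,0,-4,0,0,0]
    - [-1,0,0,-4,0,0,0]

```text
t: 29.3
eef_pos: [547.0, -128.8, 240.6]
tcp_rot: [-0.0, 0.735, 0.678, -0.0]
force: [0.7, -0.1, 0.3]
grip_width: 1.0
grip_force: 0.0
```

```bash
python3 - <<'E'
from h import *
r=snap("wrist","w6.png")
for o,s in amber(r,amin=150): P=ray(r,o,40); print(o.round(),s,P.round(),loc(BED,-.09,P).round())
for c in ("scene","side"): read_camera(c); pl("bar_left",c); pl("press_hinge",c)
go(650,-64,400,-.08)
E
```

```text
[315.  12.] [290   0  51  26 679] [558.   5.] [-0. 65.]
[313.  66.] [ 288   38   52   55 1123] [553. -32.] [-1. 29.]
[316. 126.] [ 292  102   49   50 1012] [552. -76.] [  1. -16.]
[315. 185.] [292 165  46  47 841] [ 547. -124.] [  1. -63.]
bar_left scene [718. -23. 268.] 0.97
press_hinge scene [660. -68.  74.] 0.63
bar_left side [719. -26. 258.] 0.76
press_hinge side [662. -69.  72.] 0.75
now [ 546.4 -128.6  237.7] yaw -0.08 t 29.65 | tool cm [  7.27   9.81 -16.23] rz 0.0 rows>= 4.9
```

View pics/w6.png

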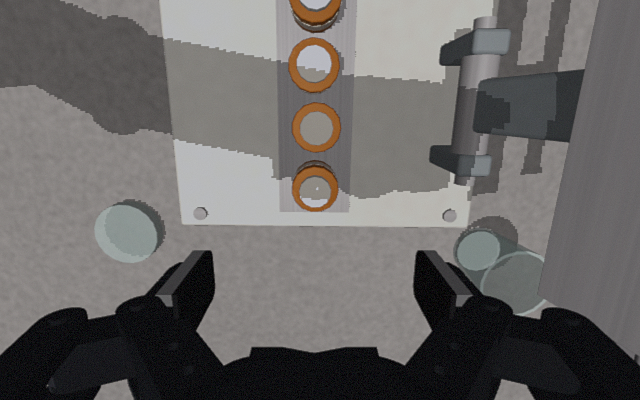

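Call:
move_arm:
  deltas:
    - [-1,0,0,-4.1,0,0,0]
    - [-1,0,0,-4.1,0,0,0]
    - [-1,0,0,-4.1,0,0,0]
    - [-1,0,0,-4.1,0,0,0]
    - [-1,0,0,0,0,0,0]

```text
t: 30.07
eef_pos: [550.2, -129.6, 410.9]
tcp_rot: [0.005, 0.735, 0.678, 0.004]
force: [1.2, -0.9, 0.2]
grip_width: 1.003
grip_force: 0.0
```

Call:
move_arm:
  deltas:
    - [-1,2.35,3.24,0,0,0,0]
    - [-1,2.35,3.24,0,0,0,0]
    - [-1,2.35,3.24,0,0,0,0]
    - [-1,2.35,3.24,0,0,0,0]
    - [-1,2.35,3.24,0,0,0,0]

```text
t: 30.48
eef_pos: [719.5, -23.6, 400.8]
tcp_rot: [-0.001, 0.735, 0.678, -0.001]
force: [1.2, -1.4, 0.4]
grip_width: 0.997
grip_force: 0.0
```

Call:
move_arm:
  deltas:
    - [-1,0,0,0,0,0,0]
    - [-1,0,0,0,0,0,0]
    - [-1,0,0,0,0,0,0]
    - [-1,0,0,0,0,0,0]
    - [-1,0,0,0,0,0,0]

```text
t: 30.9
eef_pos: [717.4, -26.3, 403.9]
tcp_rot: [0.0, 0.736, 0.677, -0.0]
force: [-0.2, 0.5, 0.4]
grip_width: 1.0
grip_force: 0.0
```

```bash
python3 - <<'E'
from h import *
r=snap("wrist","w7.png"); pl("bar_left","wrist")
go(717,-25,318,-.09); print(pose()[2]["joint_positions"].round(2))
E
```

```text
bar_left wrist [716. -23. 262.] 0.77
now [717.6 -25.9 404.3] yaw -0.082 t 31.0 | tool cm [ 0.08 -0.07  8.63] rz 0.008 rows>= 2.1
[-0.09  0.48  0.1   1.2  -0.05  1.46 -0.07]
```

View pics/w7.png

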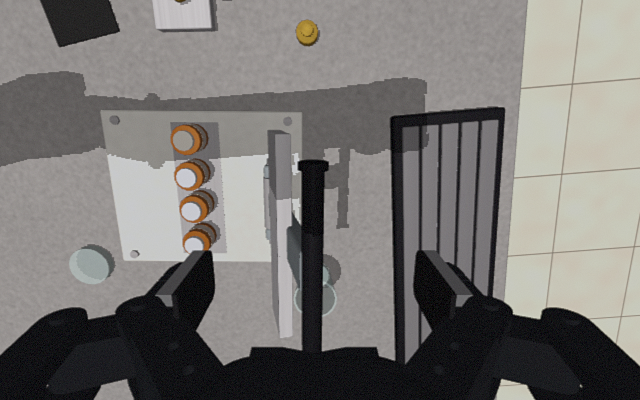

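Call:
move_arm:
  deltas:
    - [-1,0,-0.05,3,0,0,0.01]
    - [-1,0,0,3,0,0,0]
    - [-1,0,0,1.8,0,0,0]
    - [-1,0,0,0.8,0,0,0]
    - [-1,0,0,0,0,0,0]
  squeeze: 60

```text
t: 31.42
eef_pos: [716.6, -25.0, 315.5]
tcp_rot: [-0.001, 0.738, 0.674, -0.001]
force: [-0.1, -0.3, 0.4]
grip_width: 0.997
grip_force: 0.0
```

Call:
move_arm:
  deltas:
    - [0.2,0,0,0,0,0,0]
    - [0.5,0,0,0,0,0,0]
    - [0.6,0,0,0,0,0,0]
    - [0.7,0,0,0,0,0,0]
    - [0.8,0,0,0,0,0,0]

```text
t: 31.83
eef_pos: [718.1, -24.7, 318.6]
tcp_rot: [0.001, 0.738, 0.675, 0.001]
force: [-0.0, 0.3, 0.5]
grip_width: 0.302
grip_force: 0.0
```

Call:
move_arm:
  deltas:
    - [1,0,0,0,0,0,0]
    - [1,0,0,0,0,0,0]
    - [1,0,0,0,0,0,0]
    - [1,0,0,0,0,0,0]
    - [1,0,0,0,0,0,0]

```text
t: 32.25
eef_pos: [717.4, -24.6, 318.3]
tcp_rot: [-0.0, 0.738, 0.675, -0.0]
force: [-3.7, -0.4, 5.7]
grip_width: 0.156
grip_force: 58.6
```

```bash
cat >> h.py <<'E'
def arc(x0,z0,a0,hx,hz):
    "bar path in press x,z"
    pass
E
python3 - <<'E'
from h import *
r=read_camera("wrist"); pl("bar_left","wrist"); go(717,-25,318,-.09); s=sense(); print(s["force"].round(1),s["grip_width"],s["grip_force"])
p=[(-200*np.sin(t-.25),200*np.cos(t-.25)) for t in np.linspace(0,1.821,26)]
for a,b in zip(p,p[1:]): print("%.2f %.2f"%((b[0]-a[0])/10,-(b[1]-a[1])/10),end=" | ")
E
```

```text
bar_left wrist [717. -26. 261.] 0.75
now [717.4 -24.6 318.3] yaw -0.09 t 32.35 | tool cm [-0.04 -0.03  0.03] rz 0.0 rows>= 0.0
[-3.8  0.1  5.1] 0.15775928506929102 58.5865581035614
-1.42 -0.31 | -1.44 -0.20 | -1.45 -0.10 | -1.46 0.01 | -1.45 0.11 | -1.44 0.22 | -1.42 0.32 | -1.39 0.43 | -1.36 0.53 | -1.32 0.62 | -1.27 0.72 | -1.21 0.81 | -1.15 0.89 | -1.08 0.97 | -1.01 1.05 | -0.93 1.12 | -0.85 1.19 | -0.76 1.24 | -0.66 1.30 | -0.57 1.34 | -0.47 1.38 | -0.37 1.41 | -0.26 1.43 | -0.16 1.45 | -0.05 1.46 |
```

Call:
move_arm:
  deltas:
    - [1,0,-0.8,-0.15,0,0,0]
    - [1,0,-1.42,-0.26,0,0,0]
    - [1,0,-1.45,-0.15,0,0,0]
    - [1,0,-1.46,-0.05,0,0,0]
    - [1,0,-1.46,0.06,0,0,0]

```text
t: 32.77
eef_pos: [655.8, -19.1, 326.2]
tcp_rot: [0.005, 0.738, 0.675, 0.005]
force: [6.0, -0.2, 5.8]
grip_width: 0.154
grip_force: 59.0
```

Call:
move_arm:
  deltas:
    - [1,0,-1.45,0.16,0,0,0]
    - [1,0,-1.43,0.27,0,0,0]
    - [1,0,-1.41,0.37,0,0,0]
    - [1,0,-0.9,0.28,0,0,0]
    - [1,0,0,0,0,0,0]

```text
t: 33.18
eef_pos: [601.6, -14.2, 315.7]
tcp_rot: [0.003, 0.738, 0.675, 0.003]
force: [0.4, 0.3, 10.7]
grip_width: 0.146
grip_force: 61.5
```

```bash
python3 - <<'E'
from h import *
h=fr(BED,-.09,(110,0)); p,a,s=pose(); 
print(p,s["force"].round(1),s["moment"].round(2),s["grip_width"],s["grip_force"])
d0=loc(h,-.09,(717.4,-24.6)); d=loc(h,-.09,p[:2]); print(d0,d)
x,z=d[0]-d0[0]+49.5, p[2]-318.3+193.8
print("r",np.hypot(x,z),"angle",.25-np.arctan2(x,z))
E
```

```text
[601.5877828  -14.20485318 315.66856309] [ 0.4  0.3 10.7] [-0.04 -0.09  0.01] 0.14601297827491597 61.483919620513916
[51.50394212 50.62061515] [-64.77385282  50.56465598]
r 202.49615654073122 angle 0.586063270796945
```

```bash
python3 - <<'E'
import numpy as np
p=[(-200*np.sin(t-.25),200*np.cos(t-.25)) for t in np.linspace(.598,1.84,19)]
for i,(a,b) in enumerate(zip(p,p[1:])): print(i,"%.2f %.2f"%((b[0]-a[0])/10,-(b[1]-a[1])/10),end=" | ")
E
```

```text
0 -1.28 0.51 | 1 -1.24 0.60 | 2 -1.20 0.69 | 3 -1.15 0.77 | 4 -1.09 0.84 | 5 -1.03 0.92 | 6 -0.96 0.99 | 7 -0.89 1.05 | 8 -0.82 1.11 | 9 -0.74 1.16 | 10 -0.66 1.21 | 11 -0.57 1.25 | 12 -0.49 1.29 | 13 -0.40 1.32 | 14 -0.30 1.35 | 15 -0.21 1.36 | 16 -0.12 1.37 | 17 -0.02 1.38 |
```

Call:
move_arm:
  deltas:
    - [1,0,-1.28,0.51,0,0,0]
    - [1,0,-1.24,0.6,0,0,0]
    - [1,0,-1.2,0.69,0,0,0]
    - [1,0,-1.15,0.77,0,0,0]
    - [1,0,-1.09,0.84,0,0,0]

```text
t: 33.6
eef_pos: [543.8, -9.0, 281.9]
tcp_rot: [0.004, 0.738, 0.675, 0.004]
force: [3.9, -1.7, 6.4]
grip_width: 0.153
grip_force: 64.4
```

Call:
move_arm:
  deltas:
    - [1,0,-1.03,0.92,0,0,0]
    - [1,0,-0.96,0.99,0,0,0]
    - [1,0,-0.89,1.05,0,0,0]
    - [1,0,-0.82,1.11,0,0,0]
    - [1,0,0,0,0,0,0]

```text
t: 34.02
eef_pos: [504.3, -5.4, 237.4]
tcp_rot: [0.001, 0.738, 0.675, 0.001]
force: [2.1, 0.1, 4.1]
grip_width: 0.151
grip_force: 68.0
```

```bash
cat >> h.py <<'E'
def prs():
    h=fr(BED,-.09,(110,0)); p,a,s=pose()
    print(p.round(1),s["force"].round(1),s["moment"].round(2),s["grip_width"],s["grip_force"],s["t"])
    d0=loc(h,-.09,(717.4,-24.6)); d=loc(h,-.09,p[:2])
    x,z=d[0]-d0[0]+49.5, p[2]-318.3+193.8
    print("x,z",round(x,1),round(z,1),"r",np.hypot(x,z),"angle",.25-np.arctan2(x,z))
E
python3 - <<'E'
from h import *
prs(); snap("wrist","w8.png")
E
```

```text
[504.3  -5.4 237.4] [2.1 0.1 4.1] [-0.   -0.29 -0.01] 0.15112646701385804 68.01297783851624 34.0167
x,z -164.4 112.9 r 199.47325376665015 angle 1.2189788925405711
```

View pics/w8.png

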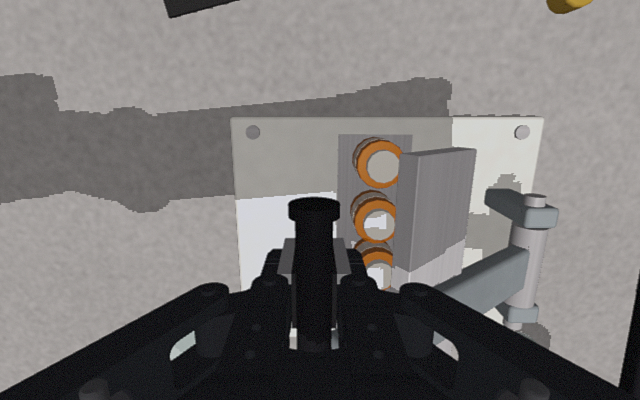

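Call:
move_arm:
  deltas:
    - [1,0,-0.74,1.16,0,0,0]
    - [1,0,-0.66,1.21,0,0,0]
    - [1,0,-0.57,1.25,0,0,0]
    - [1,0,-0.49,1.29,0,0,0]
    - [1,0,-0.4,1.32,0,0,0]

```text
t: 34.48
eef_pos: [476.1, -2.8, 176.0]
tcp_rot: [0.0, 0.738, 0.675, 0.001]
force: [-2.2, 0.3, 10.1]
grip_width: 0.151
grip_force: 72.5
```

Call:
move_arm:
  deltas:
    - [1,0,-0.3,1.35,0,0,0]
    - [1,0,-0.21,1.36,0,0,0]
    - [1,0,-0.12,1.37,0,0,0]
    - [1,0,-0.02,1.38,0,0,0]
    - [1,0,0,0.3,0,0,0]

```text
t: 34.9
eef_pos: [468.4, -2.2, 117.1]
tcp_rot: [-0.001, 0.738, 0.675, -0.001]
force: [-8.3, 0.4, 23.5]
grip_width: 0.152
grip_force: 77.3
```

Call:
move_arm:
  deltas:
    - [1,0,0,0,0,0,0]
    - [1,0,0,0,0,0,0]
    - [1,0,0,0,0,0,0]
    - [1,0,0,0,0,0,0]
    - [1,0,0,0,0,0,0]

```text
t: 35.32
eef_pos: [468.4, -2.2, 117.8]
tcp_rot: [-0.001, 0.738, 0.675, -0.001]
force: [-4.8, -0.4, 9.6]
grip_width: 0.152
grip_force: 75.7
```

```bash
python3 - <<'E'
from h import *
prs()
r=read_camera("wrist"); pl("bar_left","wrist")
E
```

```text
[468.4  -2.2 117.8] [-4.8 -0.4  9.6] [ 0.01  0.71 -0.03] 0.15178716543809484 75.6557285785675 35.3167
x,z -200.5 -6.7 r 200.65278738514465 angle 1.8541736161623024
bar_left wrist [464.  -0.  68.] 0.79
```

Call:
move_arm:
  deltas:
    - [1,0,0,0.4,0,0,0]
    - [1,0,0,0.4,0,0,0]
    - [1,0,0,0,0,0,0]
    - [1,0,0,0,0,0,0]
    - [1,0,0,0,0,0,0]

```text
t: 35.83
eef_pos: [468.5, -2.2, 115.0]
tcp_rot: [-0.002, 0.739, 0.674, -0.002]
force: [-21.0, 0.5, 62.3]
grip_width: 0.149
grip_force: 82.2
```

```bash
python3 - <<'E'
from h import *
prs(); D=snap("side","s9.png",(260,150,440,285),4)
E
```

```text
[468.5  -2.2 115. ] [-21.    0.5  62.3] [ 0.12  4.62 -0.01] 0.14922555861162837 82.16212034225464 35.8333
x,z -200.4 -9.5 r 200.66752113809378 angle 1.8681329540575295
```

View pics/s9.png

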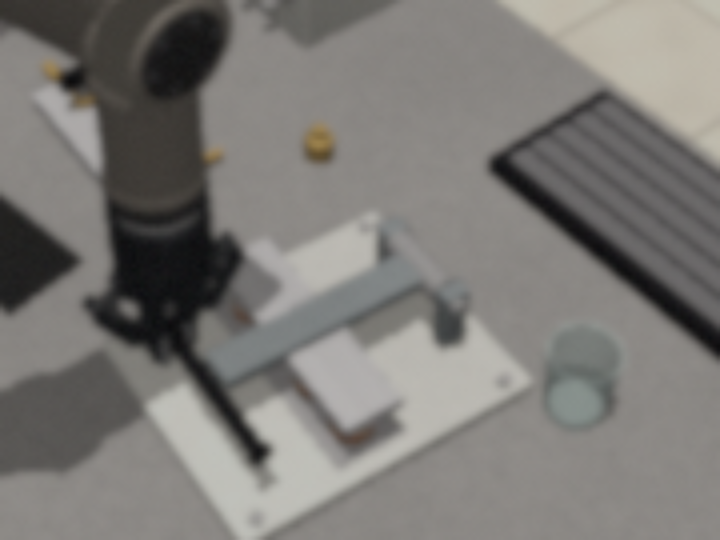

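```bash
python3 - <<'E'
import numpy as np
p=[(-200*np.sin(t-.25),200*np.cos(t-.25)) for t in np.linspace(1.821,0,36)]
for i,(a,b) in enumerate(zip(p,p[1:])): print(i,"%.2f %.2f"%((b[0]-a[0])/10,-(b[1]-a[1])/10),end=" | ")
E
```

```text
0 0.03 -1.04 | 1 0.08 -1.04 | 2 0.13 -1.03 | 3 0.19 -1.02 | 4 0.24 -1.01 | 5 0.29 -1.00 | 6 0.34 -0.98 | 7 0.40 -0.96 | 8 0.45 -0.94 | 9 0.49 -0.92 | 10 0.54 -0.89 | 11 0.59 -0.86 | 12 0.63 -0.83 | 13 0.67 -0.79 | 14 0.71 -0.76 | 15 0.75 -0.72 | 16 0.79 -0.68 | 17 0.82 -0.64 | 18 0.85 -0.59 | 19 0.88 -0.55 | 20 0.91 -0.50 | 21 0.94 -0.45 | 22 0.96 -0.41 | 23 0.98 -0.36 | 24 1.00 -0.30 | 25 1.01 -0.25 | 26 1.02 -0.20 | 27 1.03 -0.15 | 28 1.04 -0.09 | 29 1.04 -0.04 | 30 1.04 0.02 | 31 1.04 0.07 | 32 1.03 0.12 | 33 1.03 0.18 | 34 1.01 0.23 |
```

Call:
move_arm:
  deltas:
    - [1,0,0,-0.3,0,0,0]
    - [1,0,0,-0.3,0,0,0]
    - [1,0,0,-0.3,0,0,0]
    - [1,0,0,0,0,0,0]
    - [1,0,0,0,0,0,0]

```text
t: 36.3
eef_pos: [468.2, -2.2, 118.2]
tcp_rot: [-0.001, 0.738, 0.675, -0.001]
force: [-5.0, 0.5, 5.2]
grip_width: 0.152
grip_force: 76.3
```

```bash
python3 - <<'E'
from h import *
prs()
E
```

```text
[468.2  -2.2 118.2] [-5.   0.5  5.2] [0.12 1.07 0.02] 0.15156586660565546 76.31160020828247 36.3
x,z -200.7 -6.3 r 200.78571592906715 angle 1.8521490369611522
```

Call:
move_arm:
  deltas:
    - [1,0,0.02,-0.5,0,0,0]
    - [1,0,0.04,-0.7,0,0,0]
    - [1,0,0.1,-0.9,0,0,0]
    - [1,0,0.13,-1.03,0,0,0]
    - [1,0,0.19,-1.02,0,0,0]

```text
t: 36.72
eef_pos: [472.6, -2.6, 160.3]
tcp_rot: [-0.001, 0.738, 0.675, -0.001]
force: [-3.5, 0.4, 3.0]
grip_width: 0.15
grip_force: 73.7
```

Call:
move_arm:
  deltas:
    - [1,0,0.24,-1.01,0,0,0]
    - [1,0,0.29,-1,0,0,0]
    - [1,0,0.34,-0.98,0,0,0]
    - [1,0,0.4,-0.96,0,0,0]
    - [1,0,0.45,-0.94,0,0,0]

```text
t: 37.13
eef_pos: [489.2, -4.0, 209.5]
tcp_rot: [-0.002, 0.738, 0.675, -0.002]
force: [-8.7, 1.6, 6.7]
grip_width: 0.147
grip_force: 70.7
```

```bash
python3 - <<'E'
from h import *
prs()
E
```

```text
[489.2  -4.  209.5] [-8.7  1.6  6.7] [0.35 1.92 0.02] 0.1470150892633711 70.69392800331116 37.1333
x,z -179.6 85.0 r 198.72647186784755 angle 1.3790456367644985
```

Call:
move_arm:
  deltas:
    - [1,0,0.47,-0.92,0,0,0]
    - [1,0,0.52,-0.89,0,0,0]
    - [1,0,0.57,-0.86,0,0,0]
    - [1,0,0.62,-0.83,0,0,0]
    - [1,0,0.67,-0.79,0,0,0]

```text
t: 37.55
eef_pos: [516.9, -6.5, 253.0]
tcp_rot: [-0.003, 0.738, 0.675, -0.003]
force: [-12.4, 1.6, 11.7]
grip_width: 0.151
grip_force: 68.1
```

Call:
move_arm:
  deltas:
    - [1,0,0.71,-0.76,0,0,0]
    - [1,0,0.75,-0.72,0,0,0]
    - [1,0,0.79,-0.68,0,0,0]
    - [1,0,0.82,-0.64,0,0,0]
    - [1,0,0.85,-0.59,0,0,0]

```text
t: 37.97
eef_pos: [557.7, -10.2, 289.0]
tcp_rot: [-0.001, 0.738, 0.675, -0.0]
force: [-10.8, 0.4, 17.3]
grip_width: 0.151
grip_force: 69.4
```

```bash
python3 - <<'E'
from h import *
prs()
E
```

```text
[557.7 -10.2 289. ] [-10.8   0.4  17.3] [0.14 2.26 0.01] 0.15147640604698562 69.42486763000488 37.9667
x,z -110.9 164.5 r 198.3257352754395 angle 0.8431076746791747
```

Call:
move_arm:
  deltas:
    - [1,0,0.87,-0.63,0,0,0]
    - [1,0,0.9,-0.58,0,0,0]
    - [1,0,0.93,-0.53,0,0,0]
    - [1,0,0.96,-0.48,0,0,0]
    - [1,0,0.98,-0.4,0,0,0]

```text
t: 38.38
eef_pos: [606.0, -14.6, 314.2]
tcp_rot: [0.001, 0.738, 0.675, 0.001]
force: [-3.4, -0.8, 11.1]
grip_width: 0.154
grip_force: 65.7
```

Call:
move_arm:
  deltas:
    - [1,0,1,-0.3,0,0,0]
    - [1,0,1.01,-0.25,0,0,0]
    - [1,0,1.02,-0.2,0,0,0]
    - [1,0,1.03,-0.15,0,0,0]
    - [1,0,1.04,-0.09,0,0,0]

```text
t: 38.8
eef_pos: [657.2, -19.2, 324.3]
tcp_rot: [0.001, 0.738, 0.675, 0.002]
force: [-2.9, 0.6, 4.2]
grip_width: 0.154
grip_force: 64.2
```

```bash
python3 - <<'E'
from h import *
prs()
E
```

```text
[657.2 -19.2 324.3] [-2.9  0.6  4.2] [0.24 1.16 0.02] 0.15354622851889352 64.22090649604797 38.8
x,z -11.0 199.8 r 200.0566046310989 angle 0.3049521464613897
```

Call:
move_arm:
  deltas:
    - [1,0,1.02,0,0,0,0]
    - [1,0,1.02,0.05,0,0,0]
    - [1,0,1.02,0.1,0,0,0]
    - [1,0,1,0.15,0,0,0]
    - [1,0,0.95,0.2,0,0,0]

```text
t: 39.22
eef_pos: [707.2, -23.6, 318.4]
tcp_rot: [0.002, 0.738, 0.675, 0.002]
force: [0.2, 0.3, 3.2]
grip_width: 0.153
grip_force: 67.6
```

Call:
move_arm:
  deltas:
    - [1,0,0.7,0.15,0,0,0]
    - [1,0,0.3,0.1,0,0,0]
    - [1,0,0,0,0,0,0]
    - [1,0,0,0,0,0,0]
    - [1,0,0,0,0,0,0]

```text
t: 39.63
eef_pos: [716.6, -24.5, 315.6]
tcp_rot: [0.001, 0.738, 0.675, 0.001]
force: [1.2, 0.3, 5.1]
grip_width: 0.15
grip_force: 68.6
```

```bash
python3 - <<'E'
from h import *
prs()
E
```

```text
[716.6 -24.5 315.6] [1.2 0.3 5.1] [ 0.05 -0.21  0.05] 0.15015292049146753 68.55331420898438 39.6333
x,z 48.7 191.1 r 197.20707395037135 angle 0.0005608378427588989
```

Call:
move_arm:
  deltas:
    - [0.6,0,0,0,0,0,0]
    - [0.2,0,0,0,0,0,0]
    - [-0.4,0,0,0,0,0,0]
    - [-1,0,0,0,0,0,0]
    - [-1,0,0,0,0,0,0]
  squeeze: 40

```text
t: 40.05
eef_pos: [715.2, -24.5, 313.6]
tcp_rot: [-0.0, 0.738, 0.675, -0.0]
force: [0.7, 0.1, 0.5]
grip_width: 0.762
grip_force: 0.0
```

Call:
move_arm:
  deltas:
    - [-1,0,0,0,0,0,0]
    - [-1,0,0,-2,0,0,0]
    - [-1,0,0,-4,0,0,0]
    - [-1,0,0,-3,0,0,0]
    - [-1,0,-2,0,0,0,0]

```text
t: 40.47
eef_pos: [699.6, -23.1, 411.4]
tcp_rot: [0.005, 0.738, 0.674, 0.005]
force: [-0.7, 0.2, 0.8]
grip_width: 0.999
grip_force: 0.0
```

Call:
move_arm:
  deltas:
    - [-1,0,-4,0,0,0,0]
    - [-1,0,-4,0,0,0,0]
    - [-1,0,-4,0,0,0,0]
    - [-1,-0.5,-3,0,0,0,0]
    - [-1,-1,0,4,0,0,0]

```text
t: 40.88
eef_pos: [544.1, -22.4, 372.6]
tcp_rot: [0.004, 0.737, 0.676, 0.006]
force: [1.5, -0.6, 0.1]
grip_width: 0.996
grip_force: 0.0
```

Call:
move_arm:
  deltas:
    - [-1,-2.5,0,3,0,0,0]
    - [-1,-2,0,3,0,0,0]
    - [-1,-2,0,2.5,0,0,0]
    - [-1,0,0,0,0,0,0]
    - [-1,0,0,0,0,0,0]

```text
t: 41.3
eef_pos: [538.0, -90.0, 278.0]
tcp_rot: [-0.001, 0.739, 0.674, -0.001]
force: [0.2, -0.2, 0.6]
grip_width: 0.998
grip_force: 0.0
```

Call:
move_arm:
  deltas:
    - [-1,0,0,0,0,0,0]
    - [-1,0,0,0,0,0,0]
    - [-1,0,0,0,0,0,0]
    - [-1,0,0,0,0,0,0]
    - [-1,0,0,0,0,0,0]

```text
t: 41.72
eef_pos: [539.5, -88.2, 280.0]
tcp_rot: [0.0, 0.738, 0.675, 0.001]
force: [0.0, 0.8, 0.2]
grip_width: 1.001
grip_force: 0.0
```

```bash
python3 - <<'E'
from h import *
r=snap("wrist","w10.png")
for o,s in amber(r,amin=150): P=ray(r,o,40); print(o.round(),s,P.round(),loc(BED,-.09,P).round())
for c in ("scene","side"): read_camera(c); pl("bar_left",c); pl("pot1_mid",c)
go(547,-129,98,-.08)
E
```

```text
[326.  62.] [304  38  45  48 866] [559.  15.] [-0. 76.]
[325. 119.] [304  97  43  44 805] [554. -32.] [-1. 28.]
[326. 168.] [307 148  41  42 725] [552. -77.] [  1. -16.]
[325. 217.] [307 200  39  39 640] [ 547. -125.] [  1. -65.]
bar_left scene [719. -23. 266.] 0.87
pot1_mid scene [575. 197.  53.] 0.53
pot1_mid scene [ 546. -123.   37.] 0.5
bar_left side [718. -25. 261.] 0.71
pot1_mid side [ 544. -128.   35.] 0.56
now [539.  -88.8 279.2] yaw -0.09 t 42.07 | tool cm [-3.93  1.16 18.12] rz -0.01 rows>= 4.5
```

View pics/w10.png

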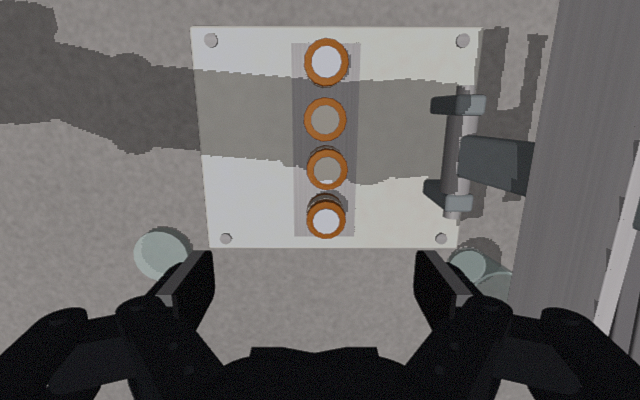

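Call:
move_arm:
  deltas:
    - [-1,2.5,0.27,2,0,0,0]
    - [-1,2.5,0.27,2,0,0,0]
    - [-1,2.5,0.27,2,0,0,0]
    - [-1,2.5,0.27,2,0,0,0]
    - [-1,0,0,0,0,0,0]

```text
t: 42.48
eef_pos: [557.1, 16.4, 195.3]
tcp_rot: [-0.003, 0.735, 0.678, -0.001]
force: [-1.3, -0.0, -0.8]
grip_width: 0.998
grip_force: 0.0
```

Call:
move_arm:
  deltas:
    - [-1,0,0,0,0,0,0]
    - [-1,0,0,0,0,0,0]
    - [-1,0,0,0,0,0,0]
    - [-1,0,0,0,0,0,0]
    - [-1,0,0,0,0,0,0]

```text
t: 42.9
eef_pos: [559.1, 8.6, 200.1]
tcp_rot: [0.001, 0.739, 0.674, 0.001]
force: [0.1, -0.7, -0.2]
grip_width: 1.007
grip_force: 0.0
```

```bash
python3 - <<'E'
from h import *
go(558.5,9.8,99,-.09)
E
```

```text
now [559.1   8.6 200.1] yaw -0.092 t 42.9 | tool cm [ 0.11 -0.07 10.11] rz -0.002 rows>= 2.4
```

Call:
move_arm:
  deltas:
    - [-1,0.1,0,3.5,0,0,0]
    - [-1,0,0,3.5,0,0,0]
    - [-1,0,0,2.2,0,0,0]
    - [-1,0,0,0.8,0,0,0]
    - [-1,0,0,0,0,0,0]

```text
t: 43.32
eef_pos: [557.6, 10.2, 97.6]
tcp_rot: [-0.001, 0.738, 0.674, -0.002]
force: [-0.1, 0.7, 0.9]
grip_width: 0.999
grip_force: 0.0
```

Call:
move_arm:
  deltas:
    - [1,0,0,0,0,0,0]
    - [1,0,0,0,0,0,0]
    - [1,0,0,0,0,0,0]
    - [1,0,0,0,0,0,0]
    - [1,0,0,0,0,0,0]

```text
t: 43.73
eef_pos: [560.0, 10.8, 100.9]
tcp_rot: [0.001, 0.738, 0.675, 0.001]
force: [-0.5, 0.3, 6.9]
grip_width: 0.435
grip_force: 39.9
```

Call:
move_arm:
  deltas:
    - [1,0,0,0,0,0,0]
    - [1,0,0,-2,0,0,0]
    - [1,0,0,-3,0,0,0]
    - [1,0,0,-3,0,0,-0.118]
    - [1,0,0,0,0,0,-0.118]

```text
t: 44.15
eef_pos: [562.4, 10.9, 185.3]
tcp_rot: [0.004, 0.652, 0.759, 0.004]
force: [1.1, -0.1, -0.5]
grip_width: 0.433
grip_force: 40.3
```

Call:
move_arm:
  deltas:
    - [1,0,0,0,0,0,0]
    - [1,0,0,0,0,0,0]
    - [1,0,0,0,0,0,0]
    - [1,0,0,0,0,0,0]
    - [1,0,0,0,0,0,0]

```text
t: 44.57
eef_pos: [558.2, 10.8, 178.2]
tcp_rot: [-0.001, 0.654, 0.756, -0.001]
force: [0.5, 0.7, -1.3]
grip_width: 0.43
grip_force: 40.3
```

```bash
python3 - <<'E'
from h import *
M=np.array([426.,255]); print([fr(M,.145,(0,y)).round(1).tolist() for y in (-75,-25,25,75)])
go(*fr(M,.145,(0,75)),170,.145)
E
```

```text
[[436.8, 180.8], [429.6, 230.3], [422.4, 279.7], [415.2, 329.2]]
now [558.2  10.8 178.2] yaw 0.145 t 44.57 | tool cm [33.58 -9.55  0.82] rz 0.0 rows>= 8.4
```

Call:
move_arm:
  deltas:
    - [1,3.36,-0.96,0,0,0,0]
    - [1,3.36,-0.96,0,0,0,0]
    - [1,3.36,-0.96,0,0,0,0]
    - [1,3.36,-0.96,0,0,0,0]
    - [1,3.36,-0.96,0,0,0,0]

```text
t: 44.98
eef_pos: [485.8, 171.2, 178.7]
tcp_rot: [-0.0, 0.654, 0.756, -0.0]
force: [0.6, 0.1, -1.1]
grip_width: 0.429
grip_force: 40.3
```

Call:
move_arm:
  deltas:
    - [1,3.36,-0.96,0,0,0,0]
    - [1,3.36,-0.96,0,0,0,0]
    - [1,3.36,-0.96,0,0,0,0]
    - [1,3.36,-0.96,0,0,0,0]
    - [1,3.34,-0.94,0,0,0,0]

```text
t: 45.4
eef_pos: [414.0, 330.3, 178.7]
tcp_rot: [-0.0, 0.654, 0.757, -0.0]
force: [-0.2, 0.4, -1.2]
grip_width: 0.43
grip_force: 40.3
```

Call:
move_arm:
  deltas:
    - [1,0,0,0,0,0,0]
    - [1,0,0,0,0,0,0]
    - [1,0,0,0,0,0,0]
    - [1,0,0,0,0,0,0]
    - [1,0,0,0,0,0,0]

```text
t: 45.82
eef_pos: [416.0, 327.4, 178.9]
tcp_rot: [0.0, 0.655, 0.756, -0.0]
force: [0.1, 0.3, -0.6]
grip_width: 0.431
grip_force: 40.3
```

```bash
python3 - <<'E'
from h import *
snap("wrist","w11.png")
go(415.2,329.2,87,.145)
E
```

```text
now [415.9 327.6 179. ] yaw 0.143 t 45.87 | tool cm [ 0.17 -0.05  9.2 ] rz -0.002 rows>= 2.2
```

View pics/w11.png

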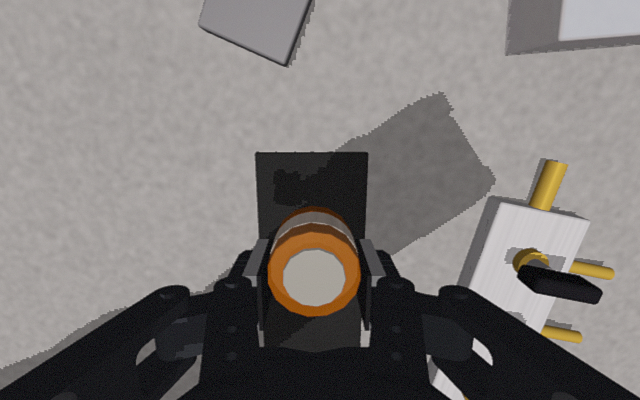

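Call:
move_arm:
  deltas:
    - [1,0.1,0,3.5,0,0,0]
    - [1,0,0,3.5,0,0,0]
    - [1,0,0,1.5,0,0,0]
    - [1,0,0,0.7,0,0,0]
    - [1,0,0,0,0,0,0]

```text
t: 46.28
eef_pos: [415.3, 329.0, 87.6]
tcp_rot: [0.0, 0.654, 0.756, -0.001]
force: [0.3, -0.3, -1.4]
grip_width: 0.434
grip_force: 42.6
```

Call:
move_arm:
  deltas:
    - [1,0,0,0,0,0,0]
    - [1,0,0,0,0,0,0]
    - [-0.2,0,0,0,0,0,0]
    - [-0.6,0,0,0,0,0,0]
    - [-1,0,0,0,0,0,0]

```text
t: 46.7
eef_pos: [415.3, 330.0, 87.4]
tcp_rot: [0.0, 0.654, 0.757, 0.0]
force: [0.1, 0.4, -0.3]
grip_width: 0.837
grip_force: 0.0
```

Call:
move_arm:
  deltas:
    - [-1,0,0,0,0,0,0]
    - [-1,0,0,-2,0,0,0]
    - [-1,0,0,-4,0,0,0]
    - [-1,0,0,-4,0,0,0]
    - [-1,0,0,-1,0,0,0]

```text
t: 47.12
eef_pos: [417.4, 332.3, 203.1]
tcp_rot: [0.001, 0.654, 0.757, 0.005]
force: [1.0, 1.5, 0.5]
grip_width: 0.997
grip_force: 0.0
```

Call:
move_arm:
  deltas:
    - [-1,0,0,0,0,0,0]
    - [-1,0,0,0,0,0,0]
    - [-1,0,0,0,0,0,0]
    - [-1,0,0,0,0,0,0]
    - [-1,0,0,0,0,0,0]

```text
t: 47.53
eef_pos: [414.3, 329.4, 195.6]
tcp_rot: [-0.0, 0.654, 0.757, -0.002]
force: [-0.3, 0.6, 0.2]
grip_width: 1.001
grip_force: 0.0
```

```bash
python3 - <<'E'
from h import *
r=read_camera("wrist"); M=np.array([426.,255])
im=cv2.cvtColor(r["image"],cv2.COLOR_RGB2GRAY); 
for o,s in amber(r,amin=150): P=ray(r,o,28); print(o.round(),s[4],P.round(),loc(M,.145,P).round())
for m in masks_of("mat_top","wrist")[:1]:
    y,x=np.nonzero(m["mask"]); print(m["p"],x.min(),x.max(),y.min(),y.max()); k=y<y.min()+4
    P=ray(r,(x[k].mean(),y.min()),4); print("far edge",P.round(1),loc(M,.145,P).round(1))
go(554.2,-36.3,200,.145)
E
```

```text
[317. 199.] 1306 [415. 332.] [-0. 78.]
0.87 261 366 151 351
far edge [408.4 363.1] [ -1.8 109.5]
now [414.6 329.7 196.1] yaw 0.146 t 47.63 | tool cm [-38.24   8.48  -0.39] rz 0.001 rows>= 9.4
```

Call:
move_arm:
  deltas:
    - [-1,-3.82,0.85,0,0,0,0]
    - [-1,-3.82,0.85,0,0,0,0]
    - [-1,-3.82,0.85,0,0,0,0]
    - [-1,-3.82,0.85,0,0,0,0]
    - [-1,-3.82,0.85,0,0,0,0]

```text
t: 48.05
eef_pos: [485.1, 145.5, 196.9]
tcp_rot: [-0.0, 0.653, 0.757, -0.0]
force: [0.4, -0.3, 0.0]
grip_width: 0.998
grip_force: 0.0
```

Call:
move_arm:
  deltas:
    - [-1,-3.82,0.85,0,0,0,0]
    - [-1,-3.82,0.85,0,0,0,0]
    - [-1,-3.82,0.85,0,0,0,0]
    - [-1,-3.82,0.85,0,0,0,0]
    - [-1,-3.82,0.85,0,0,0,0]

```text
t: 48.47
eef_pos: [554.9, -37.4, 196.8]
tcp_rot: [-0.0, 0.654, 0.757, -0.0]
force: [1.2, 1.5, -0.8]
grip_width: 1.003
grip_force: 0.0
```

Call:
move_arm:
  deltas:
    - [-1,0,0,0,0,0,0.118]
    - [-1,0,0,0,0,0,0.118]
    - [-1,0,0,0,0,0,0]
    - [-1,0,0,0,0,0,0]
    - [-1,0,0,0,0,0,0]

```text
t: 48.88
eef_pos: [554.5, -34.8, 196.9]
tcp_rot: [-0.0, 0.737, 0.676, -0.0]
force: [-0.7, 0.4, 0.4]
grip_width: 1.0
grip_force: 0.0
```

```bash
python3 - <<'E'
from h import *
r=read_camera("wrist")
for o,s in amber(r,amin=150): P=ray(r,o,40); print(o.round(),s[4],P.round(),loc(BED,-.09,P).round())
go(554.2,-36.3,99,-.09)
E
```

```text
[313. 204.] 1323 [553. -33.] [-1. 27.]
[316. 263.] 1217 [551. -79.] [  1. -19.]
[315. 319.] 1070 [ 546. -127.] [  0. -66.]
now [554.6 -34.7 197. ] yaw -0.087 t 48.93 | tool cm [-0.16 -0.02  9.8 ] rz 0.003 rows>= 2.4
```

Call:
move_arm:
  deltas:
    - [-1,-0.1,0,3.5,0,0,0]
    - [-1,0,0,3.5,0,0,0]
    - [-1,0,0,2,0,0,0]
    - [-1,0,0,0.8,0,0,0]
    - [-1,0,0,0,0,0,0]

```text
t: 49.35
eef_pos: [553.3, -36.0, 97.4]
tcp_rot: [-0.001, 0.738, 0.675, -0.001]
force: [-0.7, -0.2, -0.4]
grip_width: 0.997
grip_force: 0.0
```

Call:
move_arm:
  deltas:
    - [1,0,0,0,0,0,0]
    - [1,0,0,0,0,0,0]
    - [1,0,0,0,0,0,0]
    - [1,0,0,0,0,0,0]
    - [1,0,0,0,0,0,0]

```text
t: 49.77
eef_pos: [555.7, -36.5, 100.8]
tcp_rot: [0.001, 0.738, 0.675, 0.001]
force: [-0.5, 1.4, 5.4]
grip_width: 0.433
grip_force: 40.0
```

Call:
move_arm:
  deltas:
    - [1,0,0,0,0,0,0]
    - [1,0,0,-2,0,0,0]
    - [1,0,0,-3,0,0,0]
    - [1,0,0,-3,0,0,-0.118]
    - [1,0,0,0,0,0,-0.118]

```text
t: 50.18
eef_pos: [558.2, -36.8, 185.3]
tcp_rot: [0.004, 0.652, 0.759, 0.004]
force: [1.1, 0.5, -0.3]
grip_width: 0.425
grip_force: 40.2
```

Call:
move_arm:
  deltas:
    - [1,3.69,-0.94,0,0,0,0]
    - [1,3.69,-0.94,0,0,0,0]
    - [1,3.69,-0.94,0,0,0,0]
    - [1,3.69,-0.94,0,0,0,0]
    - [1,3.69,-0.94,0,0,0,0]

```text
t: 50.6
eef_pos: [480.3, 140.5, 179.6]
tcp_rot: [0.0, 0.654, 0.757, 0.0]
force: [0.1, -0.5, -0.9]
grip_width: 0.432
grip_force: 40.3
```

Call:
move_arm:
  deltas:
    - [1,3.69,-0.94,0,0,0,0]
    - [1,3.69,-0.94,0,0,0,0]
    - [1,3.69,-0.94,0,0,0,0]
    - [1,3.69,-0.94,0,0,0,0]
    - [1,0,0,0,0,0,0]

```text
t: 51.02
eef_pos: [418.5, 288.4, 180.0]
tcp_rot: [-0.002, 0.649, 0.761, 0.002]
force: [-0.5, 2.4, -0.8]
grip_width: 0.425
grip_force: 40.3
```

Call:
move_arm:
  deltas:
    - [1,0,0,0,0,0,0]
    - [1,0,0,0,0,0,0]
    - [1,0,0,0,0,0,0]
    - [1,0,0,0,0,0,0]
    - [1,0,0,0,0,0,0]

```text
t: 51.43
eef_pos: [423.3, 278.4, 179.2]
tcp_rot: [0.0, 0.655, 0.756, -0.0]
force: [0.3, -0.1, 0.4]
grip_width: 0.431
grip_force: 40.3
```

```bash
python3 - <<'E'
from h import *
go(422.4,279.7,87,.145)
E
```

```text
now [423.3 278.4 179.2] yaw 0.143 t 51.43 | tool cm [ 0.14 -0.07  9.22] rz -0.002 rows>= 2.2
```

Call:
move_arm:
  deltas:
    - [1,0.1,0,3.5,0,0,0]
    - [1,0,0,3.5,0,0,0]
    - [1,0,0,1.5,0,0,0]
    - [1,0,0,0.7,0,0,0]
    - [1,0,0,0,0,0,0]

```text
t: 51.85
eef_pos: [422.8, 279.9, 87.2]
tcp_rot: [0.0, 0.654, 0.756, -0.001]
force: [0.7, 0.9, -0.0]
grip_width: 0.427
grip_force: 43.3
```

Call:
move_arm:
  deltas:
    - [1,0,0,0,0,0,0]
    - [1,0,0,0,0,0,0]
    - [-0.2,0,0,0,0,0,0]
    - [-0.6,0,0,0,0,0,0]
    - [-1,0,0,0,0,0,0]

```text
t: 52.27
eef_pos: [422.7, 280.7, 87.4]
tcp_rot: [0.0, 0.654, 0.757, 0.0]
force: [1.2, 0.4, -0.4]
grip_width: 0.839
grip_force: 0.0
```

Call:
move_arm:
  deltas:
    - [-1,0,0,0,0,0,0]
    - [-1,0,0,-2,0,0,0]
    - [-1,0,0,-4,0,0,0]
    - [-1,0,0,-4,0,0,0]
    - [-1,0,0,-1,0,0,0]

```text
t: 52.68
eef_pos: [425.0, 282.7, 203.0]
tcp_rot: [0.001, 0.654, 0.757, 0.005]
force: [1.1, 1.1, 0.8]
grip_width: 1.0
grip_force: 0.0
```

Call:
move_arm:
  deltas:
    - [-1,-3.77,0.76,0,0,0,0]
    - [-1,-3.77,0.76,0,0,0,0]
    - [-1,-3.77,0.76,0,0,0,0]
    - [-1,-3.77,0.76,0,0,0,0]
    - [-1,-3.77,0.76,0,0,0,0]

```text
t: 53.1
eef_pos: [487.7, 98.1, 197.3]
tcp_rot: [0.0, 0.653, 0.757, 0.0]
force: [0.9, -0.3, 0.1]
grip_width: 0.998
grip_force: 0.0
```

Call:
move_arm:
  deltas:
    - [-1,-3.77,0.76,0,0,0,0]
    - [-1,-3.77,0.76,0,0,0,0]
    - [-1,-3.77,0.76,0,0,0,0]
    - [-1,-3.77,0.76,0,0,0,0]
    - [-1,-3.77,0.76,0,0,0,0]

```text
t: 53.52
eef_pos: [552.8, -83.0, 197.2]
tcp_rot: [0.0, 0.654, 0.757, 0.0]
force: [1.1, 1.2, -0.2]
grip_width: 1.002
grip_force: 0.0
```

Call:
move_arm:
  deltas:
    - [-1,0,0,0,0,0,0.118]
    - [-1,0,0,0,0,0,0.118]
    - [-1,0,0,0,0,0,0]
    - [-1,0,0,0,0,0,0]
    - [-1,0,0,0,0,0,0]

```text
t: 53.93
eef_pos: [552.4, -80.4, 197.1]
tcp_rot: [-0.0, 0.737, 0.676, 0.0]
force: [0.2, -0.1, 0.1]
grip_width: 1.006
grip_force: 0.0
```

```bash
python3 - <<'E'
from h import *
r=read_camera("wrist")
for o,s in amber(r,amin=150): P=ray(r,o,40); print(o.round(),s[4],P.round(),loc(BED,-.09,P).round())
go(552.1,-82.4,99,-.09)
E
```

```text
[314. 203.] 1394 [552. -79.] [  1. -18.]
[313. 265.] 1148 [ 547. -126.] [  0. -66.]
now [552.4 -80.4 197.2] yaw -0.087 t 53.98 | tool cm [-0.2  -0.02  9.82] rz 0.003 rows>= 2.4
```

Call:
move_arm:
  deltas:
    - [-1,-0.15,0,3.5,0,0,0]
    - [-1,0,0,3.5,0,0,0]
    - [-1,0,0,2,0,0,0]
    - [-1,0,0,0.8,0,0,0]
    - [-1,0,0,0,0,0,0]

```text
t: 54.4
eef_pos: [551.1, -82.1, 97.4]
tcp_rot: [-0.001, 0.738, 0.675, -0.001]
force: [0.1, -0.3, 0.4]
grip_width: 1.001
grip_force: 0.0
```

Call:
move_arm:
  deltas:
    - [1,0,0,0,0,0,0]
    - [1,0,0,0,0,0,0]
    - [1,0,0,0,0,0,0]
    - [1,0,0,0,0,0,0]
    - [1,0,0,0,0,0,0]

```text
t: 54.82
eef_pos: [553.5, -82.8, 100.9]
tcp_rot: [0.001, 0.738, 0.675, 0.001]
force: [-1.9, -0.3, 6.8]
grip_width: 0.429
grip_force: 39.9
```

Call:
move_arm:
  deltas:
    - [1,0,0,0,0,0,0]
    - [1,0,0,-2,0,0,0]
    - [1,0,0,-3,0,0,0]
    - [1,0,0,-3,0,0,-0.118]
    - [1,0,0,0,0,0,-0.118]

```text
t: 55.23
eef_pos: [555.9, -83.2, 185.3]
tcp_rot: [0.005, 0.652, 0.759, 0.003]
force: [0.6, 0.3, -0.3]
grip_width: 0.433
grip_force: 40.2
```

Call:
move_arm:
  deltas:
    - [1,3.63,-0.84,0,0,0,0]
    - [1,3.63,-0.84,0,0,0,0]
    - [1,3.63,-0.84,0,0,0,0]
    - [1,3.63,-0.84,0,0,0,0]
    - [1,3.63,-0.84,0,0,0,0]

```text
t: 55.65
eef_pos: [483.5, 92.0, 179.6]
tcp_rot: [0.0, 0.654, 0.757, 0.0]
force: [0.3, -0.0, -1.4]
grip_width: 0.43
grip_force: 40.3
```

Call:
move_arm:
  deltas:
    - [1,3.63,-0.84,0,0,0,0]
    - [1,3.63,-0.84,0,0,0,0]
    - [1,3.63,-0.84,0,0,0,0]
    - [1,3.63,-0.84,0,0,0,0]
    - [1,0,0,0,0,0,0]

```text
t: 56.07
eef_pos: [426.6, 237.8, 179.9]
tcp_rot: [-0.002, 0.649, 0.761, 0.002]
force: [1.1, 0.0, -1.2]
grip_width: 0.432
grip_force: 40.3
```

Call:
move_arm:
  deltas:
    - [1,0,0,0,0,0,0]
    - [1,0,0,0,0,0,0]
    - [1,0,0,0,0,0,0]
    - [1,0,0,0,0,0,0]
    - [1,0,0,0,0,0,0]

```text
t: 56.48
eef_pos: [430.6, 228.2, 179.2]
tcp_rot: [0.0, 0.655, 0.756, -0.0]
force: [-0.9, -0.5, -0.3]
grip_width: 0.425
grip_force: 40.3
```

```bash
python3 - <<'E'
from h import *
go(429.6,230.3,87,.145); r=read_camera("wrist"); M=np.array([426.,255])
for o,s in amber(r,amin=150): P=ray(r,o,28); print(o.round(),s[4],P.round(),loc(M,.145,P).round())
E
```

```text
now [430.6 228.2 179.2] yaw 0.144 t 56.48 | tool cm [ 0.22 -0.07  9.22] rz -0.001 rows>= 2.2
[314.  37.] 2011 [415. 335.] [ 0. 81.]
[313. 124.] 1674 [421. 285.] [-0. 30.]
[313. 207.] 302 [429. 229.] [ -1. -27.]
[314. 259.] 3981 [435. 190.] [ -0. -66.]
```

Call:
move_arm:
  deltas:
    - [1,0.1,0,3.5,0,0,0]
    - [1,0,0,3.5,0,0,0]
    - [1,0,0,1.5,0,0,0]
    - [1,0,0,0.7,0,0,0]
    - [1,0,0,0,0,0,0]

```text
t: 56.95
eef_pos: [429.7, 229.6, 86.9]
tcp_rot: [-0.0, 0.654, 0.756, -0.001]
force: [1.1, 0.0, -0.6]
grip_width: 0.425
grip_force: 43.7
```

Call:
move_arm:
  deltas:
    - [1,0,0,0,0,0,0]
    - [1,0,0,0,0,0,0]
    - [-0.2,0,0,0,0,0,0]
    - [-0.6,0,0,0,0,0,0]
    - [-1,0,0,0,0,0,0]

```text
t: 57.37
eef_pos: [430.1, 230.6, 87.5]
tcp_rot: [0.0, 0.654, 0.757, 0.0]
force: [0.1, 0.4, 0.1]
grip_width: 0.837
grip_force: 0.0
```

Call:
move_arm:
  deltas:
    - [-1,0,0,0,0,0,0]
    - [-1,0,0,-2,0,0,0]
    - [-1,0,0,-4,0,0,0]
    - [-1,0,0,-4,0,0,0]
    - [-1,0,0,-1,0,0,0]

```text
t: 57.78
eef_pos: [432.6, 232.2, 202.9]
tcp_rot: [0.002, 0.654, 0.757, 0.005]
force: [0.7, 0.9, 0.2]
grip_width: 1.002
grip_force: 0.0
```

Call:
move_arm:
  deltas:
    - [-1,-3.73,0.65,0,0,0,0]
    - [-1,-3.73,0.65,0,0,0,0]
    - [-1,-3.73,0.65,0,0,0,0]
    - [-1,-3.73,0.65,0,0,0,0]
    - [-1,-3.73,0.65,0,0,0,0]

```text
t: 58.2
eef_pos: [489.4, 49.1, 197.3]
tcp_rot: [0.0, 0.653, 0.757, 0.0]
force: [0.6, 0.7, -0.1]
grip_width: 0.996
grip_force: 0.0
```

Call:
move_arm:
  deltas:
    - [-1,-3.73,0.65,0,0,0,0]
    - [-1,-3.73,0.65,0,0,0,0]
    - [-1,-3.73,0.65,0,0,0,0]
    - [-1,-3.73,0.65,0,0,0,0]
    - [-1,-3.73,0.65,0,0,0,0]

```text
t: 58.62
eef_pos: [548.7, -130.8, 197.1]
tcp_rot: [0.0, 0.654, 0.757, 0.0]
force: [0.6, 0.1, -0.9]
grip_width: 1.0
grip_force: 0.0
```

Call:
move_arm:
  deltas:
    - [-1,0,0,0,0,0,0.118]
    - [-1,0,0,0,0,0,0.118]
    - [-1,0,0,0,0,0,0]
    - [-1,0,0,0,0,0,0]
    - [-1,0,0,0,0,0,0]

```text
t: 59.03
eef_pos: [548.4, -128.3, 197.1]
tcp_rot: [-0.0, 0.737, 0.676, 0.0]
force: [-0.5, -0.2, 0.1]
grip_width: 1.004
grip_force: 0.0
```

```bash
python3 - <<'E'
from h import *
r=read_camera("wrist")
for o,s in amber(r,amin=150): P=ray(r,o,40); print(o.round(),s[4],P.round(),loc(BED,-.09,P).round())
go(547.6,-129,99,-.09)
E
```

```text
[313. 202.] 1275 [ 547. -125.] [  1. -65.]
now [ 548.5 -128.3  197.2] yaw -0.087 t 59.08 | tool cm [-0.08 -0.08  9.82] rz 0.003 rows>= 2.4
```

Call:
move_arm:
  deltas:
    - [-1,0,-0.05,3.5,0,0,0]
    - [-1,0,0,3.5,0,0,0]
    - [-1,0,0,2,0,0,0]
    - [-1,0,0,0.8,0,0,0]
    - [-1,0,0,0,0,0,0]

```text
t: 59.5
eef_pos: [546.7, -128.3, 97.4]
tcp_rot: [-0.002, 0.738, 0.675, -0.001]
force: [0.4, -0.3, 0.1]
grip_width: 0.995
grip_force: 0.0
```

Call:
move_arm:
  deltas:
    - [1,0,0,0,0,0,0]
    - [1,0,0,0,0,0,0]
    - [1,0,0,0,0,0,0]
    - [1,0,0,0,0,0,0]
    - [1,0,0,0,0,0,0]

```text
t: 59.92
eef_pos: [549.1, -129.2, 100.9]
tcp_rot: [0.001, 0.738, 0.675, 0.001]
force: [-0.4, -0.1, 6.4]
grip_width: 0.429
grip_force: 40.0
```

Call:
move_arm:
  deltas:
    - [1,0,0,0,0,0,0]
    - [1,0,0,-2,0,0,0]
    - [1,0,0,-3,0,0,0]
    - [1,0,0,-3,0,0,-0.118]
    - [1,0,0,0,0,0,-0.118]

```text
t: 60.33
eef_pos: [551.4, -129.9, 185.3]
tcp_rot: [0.005, 0.652, 0.759, 0.003]
force: [2.0, -1.5, -0.4]
grip_width: 0.434
grip_force: 40.2
```

Call:
move_arm:
  deltas:
    - [1,3.58,-0.72,0,0,0,0]
    - [1,3.58,-0.72,0,0,0,0]
    - [1,3.58,-0.72,0,0,0,0]
    - [1,3.58,-0.72,0,0,0,0]
    - [1,3.58,-0.72,0,0,0,0]

```text
t: 60.75
eef_pos: [485.5, 44.1, 179.6]
tcp_rot: [0.0, 0.654, 0.757, 0.0]
force: [0.1, 0.5, -0.7]
grip_width: 0.431
grip_force: 40.2
```

Call:
move_arm:
  deltas:
    - [1,3.58,-0.72,0,0,0,0]
    - [1,3.58,-0.72,0,0,0,0]
    - [1,3.58,-0.72,0,0,0,0]
    - [1,3.58,-0.72,0,0,0,0]
    - [1,0,0,0,0,0,0]

```text
t: 61.17
eef_pos: [434.2, 188.1, 179.8]
tcp_rot: [-0.002, 0.649, 0.761, 0.002]
force: [-0.9, 0.8, 0.3]
grip_width: 0.43
grip_force: 40.3
```

Call:
move_arm:
  deltas:
    - [1,0,0,0,0,0,0]
    - [1,0,0,0,0,0,0]
    - [1,0,0,0,0,0,0]
    - [1,0,0,0,0,0,0]
    - [1,0,0,0,0,0,0]

```text
t: 61.58
eef_pos: [437.4, 179.1, 179.2]
tcp_rot: [0.0, 0.655, 0.756, -0.0]
force: [1.2, -0.1, 0.1]
grip_width: 0.427
grip_force: 40.3
```

```bash
python3 - <<'E'
from h import *
go(436.8,180.8,87,.145); r=read_camera("wrist"); M=np.array([426.,255])
for o,s in amber(r,amin=150): P=ray(r,o,28); print(o.round(),s[4],P.round(),loc(M,.145,P).round())
E
```

```text
now [437.4 179.1 179.2] yaw 0.144 t 61.58 | tool cm [ 0.18 -0.04  9.22] rz -0.001 rows>= 2.2
[314.  36.] 2018 [421. 287.] [ 0. 32.]
[260. 142.] 1529 [396. 219.] [-35. -31.]
[312. 211.] 320 [436. 177.] [ -2. -79.]
[314. 263.] 3950 [442. 138.] [  -1. -118.]
```

Call:
move_arm:
  deltas:
    - [1,0,0,3.5,0,0,0]
    - [1,0,0,3.5,0,0,0]
    - [1,0,0,1.5,0,0,0]
    - [1,0,0,0.7,0,0,0]
    - [1,0,0,0,0,0,0]

```text
t: 62.05
eef_pos: [436.7, 179.5, 86.7]
tcp_rot: [-0.0, 0.654, 0.756, -0.001]
force: [-0.7, -0.5, -0.6]
grip_width: 0.427
grip_force: 44.1
```

Call:
move_arm:
  deltas:
    - [1,0,0,0,0,0,0]
    - [1,0,0,0,0,0,0]
    - [-0.2,0,0,0,0,0,0]
    - [-0.6,0,0,0,0,0,0]
    - [-0.8,0,0,0,0,0,0]

```text
t: 62.47
eef_pos: [437.2, 180.4, 87.5]
tcp_rot: [0.0, 0.654, 0.757, 0.0]
force: [-0.3, 1.1, -0.3]
grip_width: 0.836
grip_force: 0.0
```

Call:
move_arm:
  deltas:
    - [-0.8,0,0,0,0,0,0]
    - [-0.8,0,0,-2,0,0,0]
    - [-1,0,0,-4,0,0,0]
    - [-1,0,0,-4,0,0,0]
    - [-1,0,0,-1,0,0,0]

```text
t: 62.88
eef_pos: [439.8, 181.6, 202.7]
tcp_rot: [0.002, 0.654, 0.757, 0.005]
force: [0.6, -0.1, -0.0]
grip_width: 0.998
grip_force: 0.0
```

Call:
move_arm:
  deltas:
    - [-1,0,0,0,0,0,0]
    - [-1,0,0,0,0,0,0]
    - [-1,0,0,0,0,0,0]
    - [-1,0,0,0,0,0,0]
    - [-1,0,0,0,0,0,0]

```text
t: 63.3
eef_pos: [436.2, 180.0, 195.7]
tcp_rot: [-0.001, 0.654, 0.757, -0.001]
force: [0.5, -0.4, 0.3]
grip_width: 1.002
grip_force: 0.0
```

```bash
python3 - <<'E'
from h import *
r=snap("wrist","w12.png"); M=np.array([426.,255])
pl("pot1_mid","wrist")
for o,s in amber(r,amin=150): P=ray(r,o,28); print(o.round(),s[4],P.round(),loc(M,.145,P).round())
go(391,213,200,.145)
E
```

```text
pot1_mid wrist [442. 184.  21.] 0.73
[317.  43.] 1707 [422. 287.] [ 0. 32.]
[267. 141.] 1320 [396. 219.] [-35. -31.]
[317. 197.] 1298 [436. 183.] [ -0. -72.]
now [436.5 180.1 196.2] yaw 0.146 t 63.4 | tool cm [ 3.92 -4.02 -0.38] rz 0.001 rows>= 1.3
```

View pics/w12.png

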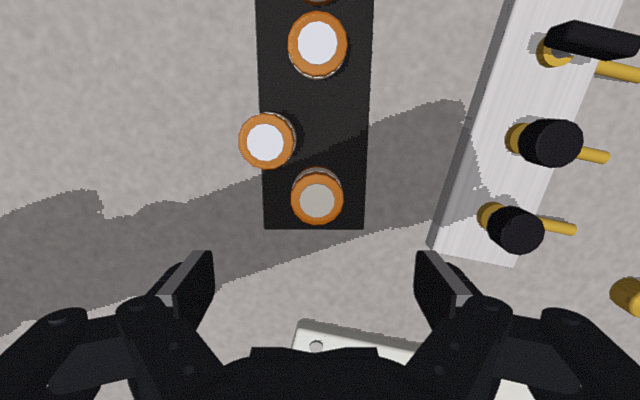

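Call:
move_arm:
  deltas:
    - [-1,1.95,-1.63,0,0,0,0]
    - [-1,1.95,-1.63,0,0,0,0]
    - [-1,0,0,0,0,0,0]
    - [-1,0,0,0,0,0,0]
    - [-1,0,0,0,0,0,0]

```text
t: 63.82
eef_pos: [399.3, 213.9, 197.0]
tcp_rot: [0.0, 0.654, 0.757, -0.0]
force: [-0.2, 0.2, -0.0]
grip_width: 0.999
grip_force: 0.0
```

```bash
python3 - <<'E'
from h import *
r=read_camera("wrist"); M=np.array([426.,255])
pl("pot1_mid","wrist")
for o,s in amber(r,amin=150): P=ray(r,o,40); print(o.round(),s,P.round(),loc(M,.145,P).round())
go(398.6,214.1,87,.145)
E
```

```text
pot1_mid wrist [441. 183.  23.] 0.79
pot1_mid wrist [401. 222.  22.] 0.47
[367.  30.] [ 337    0   62   61 1629] [414. 331.] [-0. 76.]
[364. 107.] [ 336   78   58   60 1444] [421. 285.] [-0. 30.]
[312. 195.] [ 286  170   53   53 1265] [396. 221.] [-34. -29.]
[358. 246.] [ 333  223   52   50 1202] [435. 188.] [ -1. -67.]
now [399.7 213.5 197.1] yaw 0.145 t 63.92 | tool cm [ 0.08 -0.1  11.01] rz -0.0 rows>= 2.6
```

Call:
move_arm:
  deltas:
    - [-1,0.15,-0.3,3.5,0,0,0]
    - [-1,0,0,3.5,0,0,0]
    - [-1,0,0,2.9,0,0,0]
    - [-1,0,0,1,0,0,0]
    - [-1,0,0,0,0,0,0]

```text
t: 64.33
eef_pos: [394.8, 213.7, 86.1]
tcp_rot: [-0.001, 0.654, 0.756, -0.003]
force: [0.4, -0.7, -0.3]
grip_width: 1.005
grip_force: 0.0
```

Call:
move_arm:
  deltas:
    - [1,0,0,0,0,0,0]
    - [1,0,0,0,0,0,0]
    - [1,0,0,0,0,0,0]
    - [1,0,0,0,0,0,0]
    - [1,0,0,0,0,0,0]

```text
t: 64.75
eef_pos: [396.9, 215.8, 89.8]
tcp_rot: [0.0, 0.654, 0.757, 0.001]
force: [-1.1, 0.0, 7.5]
grip_width: 0.429
grip_force: 39.5
```

Call:
move_arm:
  deltas:
    - [1,0,0,0,0,0,0]
    - [1,0,0,-1,0,0,0]
    - [1,0,0,-1,0,0,0]
    - [1,0,0,0,0,0,0]
    - [1,0,0,0,0,0,0]

```text
t: 65.17
eef_pos: [396.5, 215.6, 109.4]
tcp_rot: [0.0, 0.654, 0.757, 0.001]
force: [-0.0, -0.5, -1.1]
grip_width: 0.428
grip_force: 40.2
```

```bash
python3 - <<'E'
from h import *
go(429.6,230.3,107,.145); s=sense(); print(s["grip_width"],s["grip_force"])
E
```

```text
now [396.5 215.6 109.4] yaw 0.146 t 65.17 | tool cm [0.97 3.49 0.24] rz 0.001 rows>= 0.9
0.42753002320946215 40.20592153072357
```

Call:
move_arm:
  deltas:
    - [1,0.5,1.75,0,0,0,0]
    - [1,0.5,1.75,0,0,0,0]
    - [1,0,0,0,0,0,0]
    - [1,0,0,0,0,0,0]
    - [1,0,0,0,0,0,0]

```text
t: 65.58
eef_pos: [428.2, 229.7, 107.8]
tcp_rot: [-0.0, 0.654, 0.757, -0.001]
force: [-0.2, -0.2, -1.6]
grip_width: 0.43
grip_force: 40.3
```

Call:
move_arm:
  deltas:
    - [1,0,0,0.8,0,0,0]
    - [1,0,0,0.8,0,0,0]
    - [1,0,0,0.4,0,0,0]
    - [1,0,0,0,0,0,0]
    - [1,0,0,0,0,0,0]

```text
t: 66.0
eef_pos: [428.3, 229.8, 89.1]
tcp_rot: [-0.0, 0.654, 0.757, -0.001]
force: [-4.2, -2.4, 16.6]
grip_width: 0.431
grip_force: 43.0
```

Call:
move_arm:
  deltas:
    - [0.1,0,0,0,0,0,0]
    - [-0.2,0,0,0,0,0,0]
    - [-0.6,0,0,0,0,0,0]
    - [-0.8,0,0,0,0,0,0]
    - [-0.8,0,0,0,0,0,0]

```text
t: 66.42
eef_pos: [428.8, 230.1, 87.8]
tcp_rot: [-0.0, 0.654, 0.757, -0.0]
force: [-0.7, 0.1, -0.5]
grip_width: 0.903
grip_force: 0.0
```

Call:
move_arm:
  deltas:
    - [-0.8,0,0,0,0,0,0]
    - [-0.8,0,0,-2,0,0,0]
    - [-0.8,0,0,-4,0,0,0]
    - [0.2,0,0,-4,0,0,0]
    - [0.2,0,0,-4,0,0,0]

```text
t: 66.83
eef_pos: [428.5, 229.9, 229.5]
tcp_rot: [-0.0, 0.654, 0.757, -0.001]
force: [1.6, 0.3, -0.3]
grip_width: 0.638
grip_force: 0.0
```

Call:
move_arm:
  deltas:
    - [0.2,1.03,3.21,0,0,0,0]
    - [0.2,1.03,3.21,0,0,0,0]
    - [0.2,1.03,3.21,0,0,0,0]
    - [0.2,1.03,3.21,0,0,0,0]
    - [0.2,1.03,3.21,0,0,0,0]

```text
t: 67.25
eef_pos: [581.5, 305.0, 228.1]
tcp_rot: [0.0, 0.654, 0.757, -0.0]
force: [0.5, -0.4, 0.2]
grip_width: 0.401
grip_force: 0.0
```

Call:
move_arm:
  deltas:
    - [0.2,0,0,0,0,0,-0.115]
    - [0.2,0,0,0,0,0,-0.115]
    - [0.2,0,0,0,0,0,-0.115]
    - [0.2,0,0,0,0,0,-0.115]
    - [0.2,0,0,0,0,0,-0.115]

```text
t: 67.67
eef_pos: [580.3, 304.4, 227.6]
tcp_rot: [-0.0, 0.41, 0.912, -0.0]
force: [-1.4, 0.2, -0.4]
grip_width: 0.396
grip_force: 0.0
```

Call:
move_arm:
  deltas:
    - [0.2,0,0,0,0,0,-0.115]
    - [0.2,0,0,0,0,0,-0.115]
    - [0.2,0,0,0,0,0,-0.115]
    - [0.2,0,0,0,0,0,-0.115]
    - [0.2,0,0,0,0,0,-0.115]

```text
t: 68.08
eef_pos: [580.2, 304.4, 227.8]
tcp_rot: [-0.0, 0.134, 0.991, -0.0]
force: [0.6, 0.0, -0.2]
grip_width: 0.401
grip_force: 0.0
```

Call:
move_arm:
  deltas:
    - [0.2,0,0,0,0,0,-0.115]
    - [0.2,0,0,0,0,0,-0.108]
    - [0.2,0,0,0,0,0,0]
    - [0.2,0,0,0,0,0,0]
    - [0.2,0,0,0,0,0,0]

```text
t: 68.5
eef_pos: [580.3, 304.4, 228.0]
tcp_rot: [-0.0, 0.027, 1.0, -0.0]
force: [0.2, 0.9, 0.0]
grip_width: 0.401
grip_force: 0.0
```

```bash
python3 - <<'E'
from h import *
r=snap("wrist","w13.png"); M=np.array([426.,255])
pl("valve_bar_grip","wrist")
for o,s in amber(r,amin=150): P=ray(r,o,28); print(o.round(),s[4],P.round(),loc(M,.145,P).round())
go(581.5,304.5,110,1.515)
E
```

```text
valve_bar_grip wrist [582. 308.  52.] 0.92
[137.  18.] 1011 [443. 183.] [  7. -73.]
[202.   7.] 563 [438. 232.] [  9. -25.]
now [580.3 304.5 228.1] yaw 1.518 t 68.6 | tool cm [-1.200e-01  1.000e-02  1.181e+01] rz 0.003 rows>= 2.8
```

View pics/w13.png

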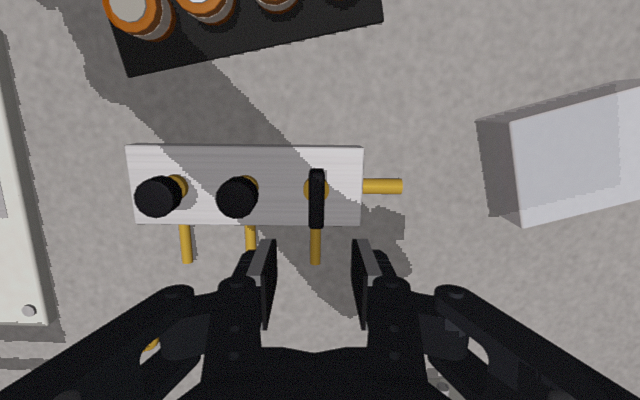

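Call:
move_arm:
  deltas:
    - [0.2,-0.1,0.1,3.5,0,0,0]
    - [0.2,0,0,3.5,0,0,0]
    - [0.2,0,0,3.5,0,0,0]
    - [0.2,0,0,1.3,0,0,0]
    - [0.2,0,0,0,0,0,0]

```text
t: 69.02
eef_pos: [579.1, 304.0, 106.2]
tcp_rot: [-0.003, 0.026, 1.0, -0.002]
force: [-0.6, -0.7, -0.1]
grip_width: 0.395
grip_force: 0.0
```

Call:
move_arm:
  deltas:
    - [0.4,0,0,0,0,0,0]
    - [1,0,0,0,0,0,0]
    - [1,0,0,0,0,0,0]
    - [1,0,0,0,0,0,0]
    - [1,0,0,0,0,0,0]

```text
t: 69.43
eef_pos: [582.8, 305.9, 112.8]
tcp_rot: [0.002, 0.026, 1.0, 0.001]
force: [-0.4, -1.6, 6.5]
grip_width: 0.134
grip_force: 41.1
```

Call:
move_arm:
  deltas:
    - [1,0,0,0,0,0,0.06]
    - [1,0,0,0,0,0,0.12]
    - [1,0,0,0,0,0,0.12]
    - [1,0,0,0,0,0,0.12]
    - [1,0,0,0,0,0,0.12]

```text
t: 69.85
eef_pos: [582.5, 304.6, 112.8]
tcp_rot: [0.001, 0.294, 0.956, -0.0]
force: [-2.0, -5.6, 8.6]
grip_width: 0.135
grip_force: 41.3
```

Call:
move_arm:
  deltas:
    - [1,0,0,0,0,0,0.12]
    - [1,0,0,0,0,0,0.12]
    - [1,0,0,0,0,0,0.12]
    - [1,0,0,0,0,0,0.12]
    - [1,0,0,0,0,0,0.12]

```text
t: 70.27
eef_pos: [581.4, 303.8, 112.8]
tcp_rot: [0.001, 0.564, 0.826, -0.001]
force: [-5.6, -6.6, 11.9]
grip_width: 0.131
grip_force: 41.7
```

Call:
move_arm:
  deltas:
    - [1,0,0,0,0,0,0.12]
    - [1,0,0,0,0,0,0.12]
    - [1,0,0,0,0,0,0.12]
    - [1,0,0,0,0,0,0.1]
    - [1,0,0,0,0,0,0]

```text
t: 70.68
eef_pos: [580.4, 303.6, 112.7]
tcp_rot: [0.001, 0.735, 0.678, -0.002]
force: [-8.1, -6.0, 15.5]
grip_width: 0.129
grip_force: 42.3
```

Call:
move_arm:
  deltas:
    - [1,0,0,0,0,0,0]
    - [0.2,0,0,0,0,0,0]
    - [-0.2,0,0,0,0,0,0]
    - [-0.2,0,0,0,0,0,0]
    - [-0.2,0,0,0,0,0,0]

```text
t: 71.1
eef_pos: [581.5, 306.0, 110.3]
tcp_rot: [-0.0, 0.735, 0.678, 0.0]
force: [-0.6, 0.2, 0.3]
grip_width: 0.598
grip_force: 0.0
```

Call:
move_arm:
  deltas:
    - [-0.2,0,0,-2,0,0,0]
    - [-0.2,0,0,-4,0,0,0]
    - [-0.2,0,0,-4,0,0,0]
    - [-0.2,0,0,-4,0,0,0]
    - [-0.2,0,0,0,0,0,0]

```text
t: 71.52
eef_pos: [585.5, 307.6, 259.9]
tcp_rot: [0.002, 0.735, 0.678, 0.008]
force: [1.7, 0.7, 1.9]
grip_width: 0.596
grip_force: 0.0
```

```bash
python3 - <<'E'
from h import *
M=np.array([426.,255]); p,a,s=pose(); print(p,a,s["t"])
ims=[]
for c,b in (("wrist",(0,0,640,400)),("scene",(345,180,465,255))):
    r=read_camera(c); im=r["image"][b[1]:b[3],b[0]:b[2]]; ims.append(cv2.resize(im,(480,300)))
    pl("valve_bar_grip",c); pl("bar_left",c)
    for o,sx in amber(r,None if c=="wrist" else (345,180,430,230),amin=150 if c=="wrist" else 8): P=ray(r,o,28); print(c,o.round(),sx[4],P.round(),loc(M,.145,P).round())
cv2.imwrite("pics/f.png",np.vstack(ims)[:,:,::-1])
E
```

```text
[585.52848489 307.63361278 259.87900858] -0.08095218013431237 71.5167
valve_bar_grip wrist [581. 307.  52.] 0.55
wrist [119. 174.] 950 [412. 333.] [-2. 79.]
wrist [139. 224.] 856 [419. 284.] [-2. 30.]
wrist [156. 271.] 711 [426. 234.] [ -3. -20.]
valve_bar_grip scene [580. 307.  53.] 0.52
bar_left scene [720. -23. 264.] 0.93
scene [414. 206.] 33 [415. 331.] [ 0. 77.]
scene [402. 208.] 36 [422. 284.] [ 1. 29.]
scene [374. 210.] 50 [431. 182.] [ -6. -73.]
scene [388. 209.] 38 [426. 232.] [ -4. -23.]
scene [414. 212.] 16 [451. 320.] [34. 61.]
scene [401. 214.] 18 [458. 274.] [34. 14.]
scene [373. 217.] 16 [471. 174.] [ 33. -86.]
scene [387. 215.] 14 [463. 222.] [ 32. -38.]
```

View pics/f.png

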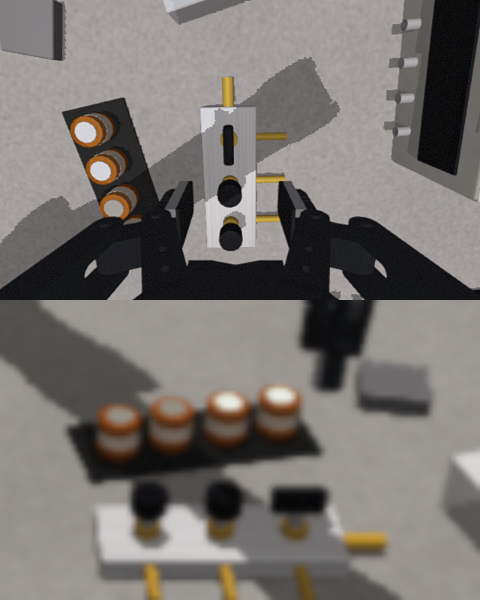

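```bash
python3 -c "
from cell import *
print(sign_off())"
```

```text
the job is handed in; nothing more can be done
None
```

The job is handed in, about 72 s into the 210 s limit; the sign-off returned no verdict. In the last pictures all four pots stand upright on the mat, the purge valve is closed and the press arm is home. The caps were pressed with the arm at its stop, though I never measured how far each went in, and one pot that got knocked toward the mat edge was put back.

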